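Make up the washer service caddy

ROBOT

A 6-joint arm with a two-finger parallel gripper is mounted at the origin on the work surface. World frame = base frame: x ahead of the robot, y to its left, z up, the work surface at z = 0. Lengths are in m, angles in rad, forces in N, time in s.
With the tool pointing down it reaches from about 0.35 to 0.975 m from the base axis. Payload 4.9 kg.
Tool frame: the origin (TCP) lies between the finger pads; the fingertips stand 19 mm ahead of it and the grasp point (between the pads) is the TCP; z points along the fingers, y is the line along which they close (so a half turn about z gives the same grasp; the last joint's range is limited). The gripper opens to 85 mm and grips with 20 to 120 N. Pads are 22 mm wide; open, the fingers measure 114 mm over their backs; the gripper's body (76 mm by 85 mm) begins 54 mm behind the grasp point. The pads swing forward as they close: fully open they stand 13 mm farther back than shut.
Start: joints at [-1.338, 0.053, 1.613, -0, 1.476, -0.119], TCP at [0.215, -0.587, 0.25] pointing down, gripper open.
Joint ranges: [-3.01, 3.01], [-1.01, 2.22], [0.06, 2.58], [-1.02, 4.17], [0.09, 2.62], [-3.14, 3.14]. Speed limits (rad/s): [2.57, 2.57, 3.14, 3.14, 3.14, 3.14].

INTERFACE

Orientations are given as a rotation vector (axis times angle).
In Python, from station import ctrl gives the robot as it stands. The module is installed in compiled form; this text tells all that it offers.
- The arm moves only by the tool servo_tool, never from a script. Its argument "increments" is a list that holds one entry, the list of rows, each a list of 5 numbers: the finger opening in cm, from 0 to 8.54, then the shift along the tool's x, y, z in cm, then the turn about the tool's z in degrees. A call has 1 to 5 rows; each row is the pose to reach, as a shift and turn from the pose commanded when the call began, along the tool's axes at that moment; what a row does not reach only later rows make up. A row lasts 1/10 s, in which the tool goes at most 50 mm and 8.59 degrees, less where a joint would pass 70% of its speed; a pose out of reach is approached as far as the arm can. A call with a gripper value outside its range is refused whole. The fingers move at their own pace and stop on an object; "newtons" is the grip in N (left out, the last holds). Time passes only in rows, so rows that repeat a pose let the fingers close. It gives the time, the measured TCP pose, the force, the opening and the grip force at its end, in the units of the state.
- ctrl.get_obs(): the state, without advancing time (a new reading comes with each control period).
- ctrl.get_image(name): name is "scene" or "top" or "wrist"; returns a dict with "img" (384x512x3 uint8, red, green, blue), "fx", "fy", "cx", "cy" (pixels), "k1" (the pictures are not rectified: a ray, as slopes to the right and down, at radius r is drawn at 1 + k1 r^2 times it, then the intrinsics apply), "rvec" (rotation vector, rad) and "tvec" (3), from world to camera coordinates, as OpenCV has them; the wrist camera has in their place "mount" (4x4, takes a point from camera to tool coordinates, whose origin is the TCP and whose axes are the flange's). Camera axes: x right, y down, z forward; pixel columns grow to the right and rows downward; lengths in m; the calibration is good to about 2 mm. A picture is of the moment at which its call begins: read the wrist's pose just before it. There is no depth.
- ctrl.finish_job(): hands the job in; it is judged then, once.
The state is a dict: "t": time; "q": joint angles; "dq": joint speeds; "effort": joint torques, N m; "tool_pos": TCP position; "tool_rot": TCP orientation; "contact_force": force on the tool from outside, world axes, zero at the start; "wrist_torque": the same for the moment, N m; "opening": finger opening in m; "grip_force": force on a finger pad.
Only numpy, scipy, OpenCV 4.12 (cv2) and the standard library are available. Lean on these libraries where they do the work, as an engineer would, in place of code of your own. Each camera call takes 0.05 s, during which the arm holds its last target. There are 200 camera calls.

TASK

Make up the service caddy for the washing machines. Turn the carousel until the compartment with the round cleaning disc (one or two stacked) faces the spout, tip the carousel by its bar so that every disc slides into the open bay of the caddy, never reaching into the carousel for them, and set it level again; the soap bars and the square block stay in it. Slide every lint filter up out of the drying rack and stand it upright, right down, in the slotted half of the caddy; do not disturb the detergent jug and the jar beside them.

Things in the scene. Friction and masses are not known exactly. Their poses are not given: they have to be found in the camera images.
- wheel (a joint): turn of the carousel wheel about its upright axis, rad, counter-clockwise from above, -6 to 6. Four quarter compartments, open outwards, middles at q, q+90, q+180, q+270 deg from the stand's x axis; one faces the spout when its middle is at -90 deg (within 10 deg is good; beyond 15 the next one opens too). Light friction (2 N at a post): it stays where it is left, also when tipped
- cradle (a joint): tip of the whole carousel about a level axis along the stand's x, 170 mm above the table, rad: 0 level (a stop), positive = spout down and tip bar up, stop at 0.85. Nearly balanced, with friction: 4 to 6 N at the bar; stays where it is left. The pans are polished: what is at the spout slides out from about 0.3 rad, surely by 0.65
- stand: fixed grey carousel stand, base 330 x 160 mm, origin on the table under the wheel's axis, z up. Spout towards its -y (chute 108 mm wide, lip 143 mm from the axis), tip bar towards +y. Level: wheel floor 177 mm above the table, dividers and rim (outer radius 118 mm, open only at the spout) up to 227 mm. Tipped 0.65 rad, the lip is 86 mm above the table, 111 mm from the axis
- post0 (a point): point on one of four alike upright round steel posts, 14 mm thick, on the wheel's dividers 75 mm from the axis, at 45 (this one), 135, 225, 315 deg + wheel angle from the stand's x axis. The point is 247 mm above the table when level; the free part goes from 227 to 270 mm. Pinch a post and lead it round in an arc to turn the wheel; it can turn between the fingers
- hub (a point): middle of the wheel's floor, on its axis (177 mm above the table when level)
- tip_bar (a point): middle of the black round tip bar (14 mm thick, 110 mm along the stand's x) opposite the spout, 158 mm from the wheel's axis, 72 mm above the tip axis (242 mm above the table when level), 33 mm clear of the rim. Pinched from above it turns between the fingers while led up its arc of 174 mm radius about the tip axis
- disc0: round white cleaning disc for washing machines, 50 mm across, 22 mm thick, 60 g; origin at the centre of its underside, z up; starts in one of the compartments that are not at the spout
- disc1: round white cleaning disc for washing machines, 50 mm across, 22 mm thick, 60 g; origin at the centre of its underside, z up; starts on top of the other disc, absent in some starts
- bar0: white oblong soap bar 52 x 30 x 22 mm, origin at the centre of its underside; one of two stacked in a compartment
- bar1: white oblong soap bar 52 x 30 x 22 mm, origin at the centre of its underside; one of two stacked in a compartment
- block: white block of softener salt 38 x 38 x 40 mm, origin at the centre of its underside, alone in a compartment
- caddy: loose grey caddy, 0.9 kg, 184 (x) x 250 mm (y), base 5 mm, origin under its centre. Open disc bay: x +-88, y 1 to 121 mm, walls 55 mm high. It catches the discs when, in the stand's frame, the origin is at x within 25, y -247 to -222 mm, axes parallel. Slotted half: y -121 to -9, 80 mm high, 8 slots 18 mm wide, middles at y -65, x +-11, +-33, +-55, +-77 mm, 4 mm walls between
- rack: fixed wooden drying rack 250 x 116 mm; origin on the table under its middle. Four slots at x = -90, -30, 30, 90 mm, each 11 mm wide along x and 93 mm along y, open at the top, from a floor at 12 mm up to 72 mm above the table
- filter0: upright flat lint filter, thickness along its x: a white frame with dark mesh, 8 mm thick, 90 mm wide (y), 110 mm high, with a grip tab on the middle of its top edge, 10 mm thick, 40 mm wide, from 110 to 140 mm height; 60 g. Origin at the centre of its lower edge, z up. Starts standing in a rack slot; absent in some starts
- filter1: upright flat lint filter, thickness along its x: a white frame with dark mesh, 8 mm thick, 90 mm wide (y), 110 mm high, with a grip tab on the middle of its top edge, 10 mm thick, 40 mm wide, from 110 to 140 mm height; 60 g. Origin at the centre of its lower edge, z up. Starts standing in a rack slot; absent in some starts
- filter2: upright flat lint filter, thickness along its x: a white frame with dark mesh, 8 mm thick, 90 mm wide (y), 110 mm high, with a grip tab on the middle of its top edge, 10 mm thick, 40 mm wide, from 110 to 140 mm height; 60 g. Origin at the centre of its lower edge, z up. Starts standing in a rack slot; absent in some starts
- filter3: upright flat lint filter, thickness along its x: a white frame with dark mesh, 8 mm thick, 90 mm wide (y), 110 mm high, with a grip tab on the middle of its top edge, 10 mm thick, 40 mm wide, from 110 to 140 mm height; 60 g. Origin at the centre of its lower edge, z up. Starts standing in a rack slot; absent in some starts
- jug: detergent bottle 84 mm across, 190 mm tall, leave alone
- jar: jar 70 mm across, 100 mm tall, leave alone
- caddy_handle (a point): middle of the caddy's black handle, a block 60 mm along the caddy's x, 14 mm thick (y), 16 mm high, on the 80 mm high partition between the halves, 118 mm above the caddy's underside, at caddy x 0, y -5 mm. Pinched across its 60 mm (or its 14 mm), it lets the caddy be slid along the table
There are look-alikes about, which are no part of the job. What is shaped like the filter0 but orange or yellow is not meant.

How it is judged:
By the outcome, as a careful person would: the job done as asked, in the order asked, and still so for the second after the job is handed in, with the robot touching nothing.
Of disc1, filter0, filter1, filter2, filter3 only 3 to 5 are there at a start; the rules pass over those that are not, and their reading is None.
At some moment in a run one of caddy may be knocked a few centimetres aside while the robot is not near it.
It also fails if it takes over 210 s, if anything falls off the work surface, if the arm or the gripper's body presses on something with over 40 N, if the wrist force passes 120 N, or if a joint passes its speed limit or range.

## Working session

There is one attempt and no reset: what is moved stays moved. The work goes in short steps, Python scripts to look and compute and a tool call to move; the robot and the scene stay as the last step left them, time stands still between calls to the robot, and variables do not carry over. Pictures are saved under pics/ and viewed, at most 14 in all, crops included, and the job is handed in when it is done.

Besides the shell and the picture viewer there is one more tool, called after "Emit:" as name(argument=value, ...), one argument or row to a line, values as JSON. servo_tool: Moves the arm, as the interface text tells. Its arguments: {"type":"object","properties":{"increments":{"type":"array"},"newtons":{"type":"number"}},"required":["increments"]}

```bash
ls; mkdir -p pics
cat > h.py <<'E'
import numpy as np, cv2
from scipy.spatial.transform import Rotation as R
from station import ctrl
def shot(name,fn=None):
    o=ctrl.get_obs(); d=ctrl.get_image(name); d['obs']=o
    if fn: cv2.imwrite('pics/'+fn,d['img'][:,:,::-1])
    if 'mount' in d:
        T=np.eye(4);T[:3,:3]=R.from_rotvec(o['tool_rot']).as_matrix();T[:3,3]=o['tool_pos']
        C=T@np.array(d['mount']);d['C']=C
    else:
        Rm=R.from_rotvec(d['rvec']).as_matrix();C=np.eye(4);C[:3,:3]=Rm.T;C[:3,3]=-Rm.T@np.array(d['tvec']).ravel();d['C']=C
    return d
def pt(d,u,v,z):
    x=(u-d['cx'])/d['fx'];y=(v-d['cy'])/d['fy'];rd=np.hypot(x,y);r=rd
    for _ in range(20): r=rd/(1+d['k1']*r*r)
    s=r/rd if rd>0 else 1
    ray=d['C'][:3,:3]@np.array([x*s,y*s,1]);o=d['C'][:3,3]
    return o+ray*(z-o[2])/ray[2]
def px(d,P):
    p=np.linalg.inv(d['C'])@np.append(P,1);x,y=p[0]/p[2],p[1]/p[2];k=1+d['k1']*(x*x+y*y)
    return np.array([d['fx']*x*k+d['cx'],d['fy']*y*k+d['cy']])
def save(d,fn): np.save('pics/'+fn,d,allow_pickle=True)
def load(fn): return np.load('pics/'+fn,allow_pickle=True).item()
E
python3 - <<'E'
from h import *
np.set_printoptions(precision=3,suppress=True)
for n in('top','scene'):
    d=shot(n);save(d,n+'0.npy');print(n,d['C'],d['fx'],d['k1'])
    cv2.imwrite(f'pics/{n}0.png',cv2.resize(d['img'][:,:,::-1],(800,600),interpolation=cv2.INTER_CUBIC))
print(ctrl.get_obs())
E
```

```text
pics
top [[-0.018 -0.994  0.109  0.408]
 [-1.     0.017 -0.015  0.003]
 [ 0.013 -0.11  -0.994  1.544]
 [ 0.     0.     0.     1.   ]] 431.2156608725658 -0.12354908242296553
scene [[ 0.523  0.692 -0.498  1.223]
 [ 0.853 -0.426  0.303 -0.395]
 [-0.003 -0.583 -0.813  1.253]
 [ 0.     0.     0.     1.   ]] 479.3955586068103 0.050568918665198276
{'t': 0.1, 'q': array([-1.338,  0.053,  1.614, -0.   ,  1.476, -0.119]), 'dq': array([ 0.001, -0.002, -0.003,  0.002, -0.001, -0.002]), 'effort': array([ -0.   , -39.49 , -37.136,  -0.   ,   0.004,   0.   ]), 'tool_pos': array([ 0.215, -0.586,  0.249]), 'tool_rot': array([-3.091, -0.549,  0.   ]), 'contact_force': array([-0.691, -0.389, -0.983]), 'wrist_torque': array([ 0.   ,  0.007, -0.012]), 'grip_force': 0.0, 'opening': 0.0856607415556679}
```

View pics/top0.png

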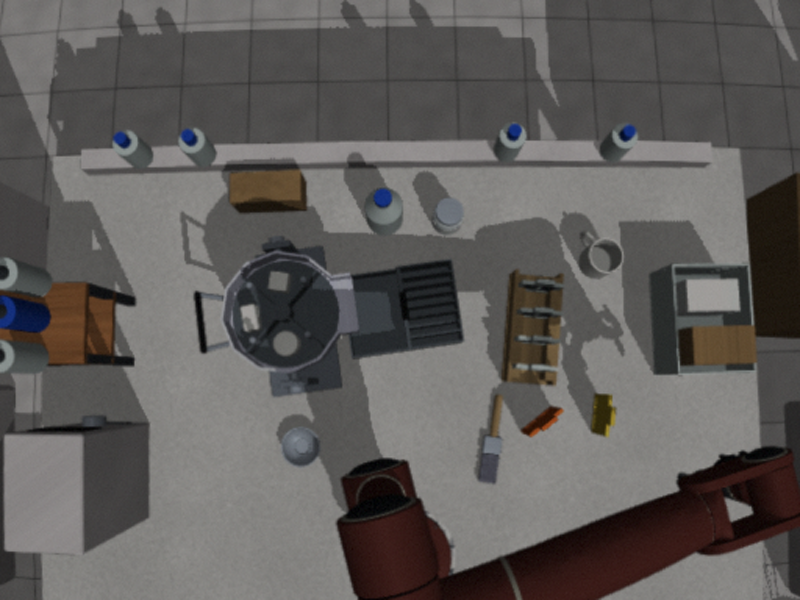

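View pics/scene0.png

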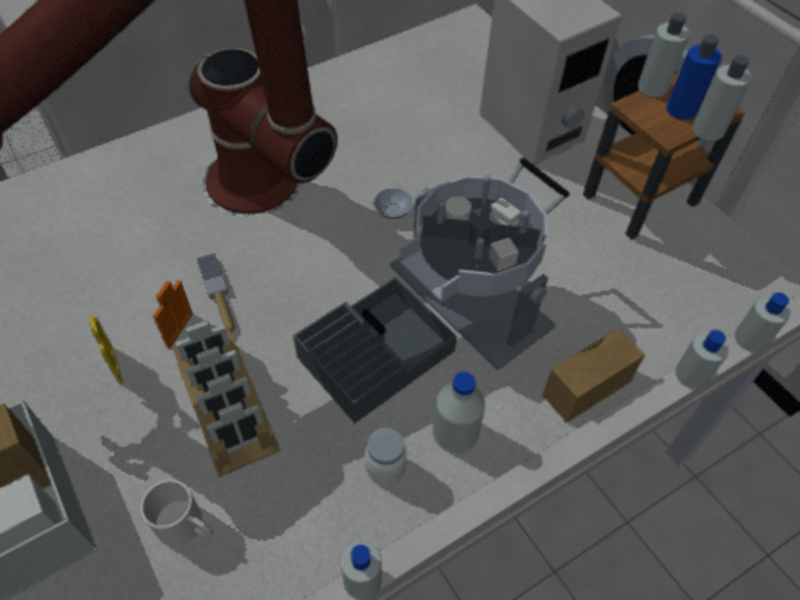

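The disc is the round white object at (286,343) in the top view. The look-alikes are the block at (278,281) and the soap bars at (250,317). The filters are the four white ones in the rack at (540,285), (540,311), (537,338) and (537,367), while the orange (543,420) and yellow (603,414) shapes are decoys. I'll check this in one close crop.

Run:
```python
from h import *
d=load('top0.npy')
c=d['img'][150:262,120:370,::-1]   # rows, cols
im=cv2.resize(c,None,fx=3.2,fy=3.2,interpolation=cv2.INTER_CUBIC)
im=np.clip(im.astype(float)*1.5,0,255).astype(np.uint8)
cv2.imwrite('pics/crop1.png',im);print(im.shape)
```

```text
(358, 800, 3)
```

View pics/crop1.png

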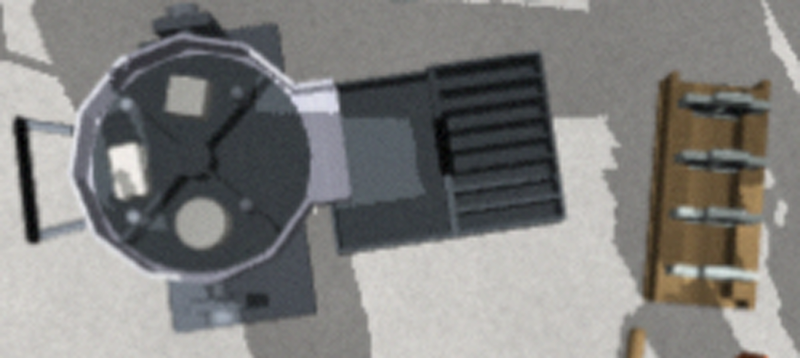

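Run:
```python
from h import *
np.set_printoptions(precision=4,suppress=True)
d=load('top0.npy')
f=lambda x,y,z:pt(d,120+(x+.5)/3.2-.5,150+(y+.5)/3.2-.5,z)
P=[f(127,103,.27),f(237,92,.27),f(245,205,.27),f(133,216,.27)]
print('posts',P); h=np.mean(P,0); print('hub',h)
for p in P: v=p-h; print(np.hypot(*v[:2]),np.degrees(np.arctan2(v[1],v[0])))
a,b=f(20,119,.249),f(33,240,.249); m=(a+b)/2; v=m-h
print('bar',m,'yaw from hub->bar',np.degrees(np.arctan2(v[1],v[0]))-90,np.hypot(*v[:2]),'yaw bar',np.degrees(np.arctan2((a-b)[1],(a-b)[0])),np.hypot(*(a-b)[:2]))
D=f(202,222,.205);print('disc if 1',np.hypot(*(f(202,222,.199)-h)[:2]),'2:',f(202,222,.221)-h)
for q in [(541,54),(564,217),(430,68),(455,233)]: print('caddy',f(*q,.08))
for q in [(340,250),(337,88)]: print('caddy bay',f(*q,.055))
print('handle',f(443,146,.126), f(447,118,.126),f(447,175,.126))
for q in [(675,72),(770,80),(754,307),(648,300)]: print('rack',f(*q,.072))
s=shot('scene')
```

```text
posts [array([0.5879, 0.289 , 0.27  ]), array([0.5964, 0.1855, 0.27  ]), array([0.4907, 0.1782, 0.27  ]), array([0.482 , 0.2826, 0.27  ])]
hub [0.5392 0.2338 0.27  ]
0.07353570368583472 48.613431728454806
0.07485007547156533 -40.20925724887411
0.07385269153915093 -131.1135443072031
0.07519611956292781 139.54439297625026
bar [0.5196 0.3899 0.249 ] yaw from hub->bar 7.183758240037605 0.1573589705399221 yaw bar 7.009198623593942 0.11632193837408121
disc if 1 0.060061622114562674 2: [-0.0611 -0.0074 -0.049 ]
caddy [ 0.6604 -0.1145  0.08  ]
caddy [ 0.4845 -0.1346  0.08  ]
caddy [0.647  0.0052 0.08  ]
caddy [ 0.4696 -0.0184  0.08  ]
caddy bay [0.4544 0.1054 0.055 ]
caddy bay [0.6307 0.107  0.055 ]
handle [ 0.5577 -0.007   0.126 ] [ 0.5868 -0.0116  0.126 ] [ 0.5276 -0.0106  0.126 ]
rack [ 0.6399 -0.2604  0.072 ]
rack [ 0.6297 -0.3646  0.072 ]
rack [ 0.3845 -0.3371  0.072 ]
rack [ 0.3947 -0.223   0.072 ]
```

The crop confirms it: the disc is the round one at crop (202,222), the block is at (186,95) and the bars are at (127,168). All four white filters are in the rack at crop (705,103) to (710,270). By measurement the caddy is already within the catch range (stand frame x -11, y -237 mm). Next I'll write a planning helper and go to a post.

```bash
cat >> h.py <<'E'
def rows(p0,y0,wps,maxstep=.045):
    """nominal pose -> rows (x,y,z cm, turn deg) per waypoint (x,y,z,yaw deg)[,step]; chunks of 5 per call"""
    pts=[];p=np.array(p0);y=y0
    for w in wps:
        q=np.array(w[:3]);ms=w[4] if len(w)>4 else maxstep
        n=max(int(np.ceil(np.linalg.norm(q-p)/ms)),int(np.ceil(abs(w[3]-y)/8)),1)
        for i in range(1,n+1): pts.append((p+(q-p)*i/n,y+(w[3]-y)*i/n))
        p=q;y=w[3]
    p=np.array(p0);y=y0
    for k in range(0,len(pts),5):
        c,s=np.cos(np.radians(y)),np.sin(np.radians(y));out=[]
        for q,yy in pts[k:k+5]:
            dx,dy,dz=(q-p)*100
            out.append([round(c*dx+s*dy,1),round(s*dx-c*dy,1),round(-dz,1),round(-(yy-y),1)])
        print(out)
        a,b,cz,t=out[-1]; p=p+np.array([c*a+s*b,s*a-c*b,-cz])/100; y-=t
    print('end',p.round(4),round(y,2))
def now():
    o=ctrl.get_obs();m=R.from_rotvec(o['tool_rot']).as_matrix();return np.array(o['tool_pos']),np.degrees(np.arctan2(m[1,0],m[0,0]))
hub=np.array([.5392,.2338]);SY=7.1
def st(x,y):
    a=np.radians(SY);return hub+np.array([x*np.cos(a)-y*np.sin(a),x*np.sin(a)+y*np.cos(a)])
E
python3 - <<'E'
from h import *
p,y=now();print(p,y)
rows(p,y,[(.24,-.53,.33,7.1),(.491,.178,.33,7.1),(.491,.178,.25,7.1,.03)])
E
```

```text
[ 0.21526166 -0.58625258  0.2493182 ] 20.15634539551549
[[np.float64(1.4), np.float64(-1.5), np.float64(-2.7), np.float64(4.4)], [np.float64(2.8), np.float64(-3.0), np.float64(-5.4), np.float64(8.7)], [np.float64(4.3), np.float64(-4.4), np.float64(-8.1), np.float64(13.1)], [np.float64(7.1), np.float64(-7.8), np.float64(-8.1), np.float64(13.1)], [np.float64(9.9), np.float64(-11.2), np.float64(-8.1), np.float64(13.1)]]
[[np.float64(2.0), np.float64(-4.0), np.float64(0.0), np.float64(-0.0)], [np.float64(3.9), np.float64(-7.9), np.float64(0.0), np.float64(-0.0)], [np.float64(5.9), np.float64(-11.9), np.float64(0.0), np.float64(-0.0)], [np.float64(7.9), np.float64(-15.8), np.float64(0.0), np.float64(-0.0)], [np.float64(9.9), np.float64(-19.8), np.float64(0.0), np.float64(-0.0)]]
[[np.float64(2.0), np.float64(-3.9), np.float64(0.0), np.float64(-0.0)], [np.float64(3.9), np.float64(-7.9), np.float64(0.0), np.float64(-0.0)], [np.float64(5.9), np.float64(-11.8), np.float64(0.0), np.float64(-0.0)], [np.float64(7.9), np.float64(-15.8), np.float64(0.0), np.float64(-0.0)], [np.float64(9.9), np.float64(-19.7), np.float64(0.0), np.float64(-0.0)]]
[[np.float64(1.9), np.float64(-4.0), np.float64(0.0), np.float64(-0.0)], [np.float64(3.9), np.float64(-8.0), np.float64(0.0), np.float64(-0.0)], [np.float64(5.9), np.float64(-11.9), np.float64(0.0), np.float64(-0.0)], [np.float64(7.9), np.float64(-15.9), np.float64(0.0), np.float64(-0.0)], [np.float64(9.8), np.float64(-19.8), np.float64(0.0), np.float64(-0.0)]]
[[np.float64(0.0), np.float64(-0.0), np.float64(2.7), np.float64(-0.0)], [np.float64(0.0), np.float64(-0.0), np.float64(5.4), np.float64(-0.0)], [np.float64(0.0), np.float64(-0.0), np.float64(8.0), np.float64(-0.0)]]
end [0.4905 0.1779 0.2503] 7.06
```

Emit:
servo_tool(
  increments=[
    [[4,1.4,-1.5,-2.7,4.4],[4,2.8,-3.0,-5.4,8.7],[4,4.3,-4.4,-8.1,13.1],[4,7.1,-7.8,-8.1,13.1],[4,9.9,-11.2,-8.1,13.1]],
  ],
)

```text
t: 0.65
tool_pos: [0.27, -0.4467, 0.3324]
tool_rot: [3.134, 0.191, 0.001]
contact_force: [0.2, 1.0, 0.1]
opening: 0.04
grip_force: 0.0
```

Emit:
servo_tool(
  increments=[
    [[4,2.0,-4.0,0,0],[4,3.9,-7.9,0,0],[4,5.9,-11.9,0,0],[4,7.9,-15.8,0,0],[4,9.9,-19.8,0,0]],
  ],
)

```text
t: 1.15
tool_pos: [0.3437, -0.2371, 0.331]
tool_rot: [-3.136, -0.192, -0.0]
contact_force: [0.2, -0.7, 0.8]
opening: 0.0399
grip_force: 0.0
```

Emit:
servo_tool(
  increments=[
    [[4,2.0,-3.9,0,0],[4,3.9,-7.9,0,0],[4,5.9,-11.8,0,0],[4,7.9,-15.8,0,0],[4,9.9,-19.7,0,0]],
  ],
)

```text
t: 1.65
tool_pos: [0.4177, -0.0292, 0.3312]
tool_rot: [3.135, 0.193, 0.001]
contact_force: [0.6, -0.4, -0.1]
opening: 0.04
grip_force: 0.0
```

Emit:
servo_tool(
  increments=[
    [[4,1.9,-4.0,0,0],[4,3.9,-8.0,0,0],[4,5.9,-11.9,0,0],[4,7.9,-15.9,0,0],[4,9.8,-19.8,0,0]],
  ],
)

```text
t: 2.15
tool_pos: [0.4907, 0.1795, 0.331]
tool_rot: [3.135, 0.194, -0.0]
contact_force: [0.5, -0.3, 1.0]
opening: 0.0399
grip_force: 0.0
```

Run:
```python
from h import *
print(now(),ctrl.get_obs()['t'])
d=shot('wrist','w1.png');save(d,'w1.npy')
```

```text
(array([0.49071556, 0.17947878, 0.33099655]), np.float64(7.090001262223145)) 2.15
```

View pics/w1.png

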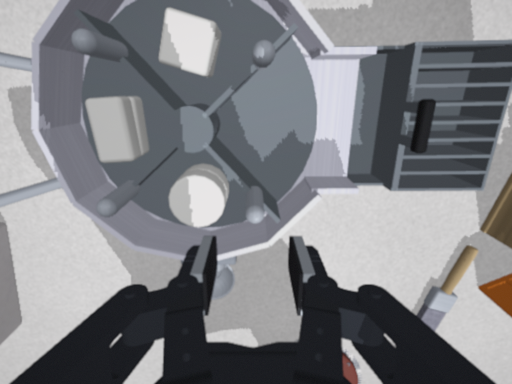

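The wrist view shows the post tops at about (255,214), (262,53), (84,41) and (107,206). The disc stack at (200,200) looks like two discs, and the caddy handle is at (424,126).

Run:
```python
from h import *
np.set_printoptions(precision=4,suppress=True)
d=load('w1.npy')
P=np.array([pt(d,*q,.27) for q in [(255,214),(262,53),(84,41),(107,206)]]);h=P.mean(0);print(P,h)
for p in P: v=p-h;print(np.hypot(*v[:2]),np.degrees(np.arctan2(v[1],v[0])))
print('tcp px',px(d,[.4907,.1795,.331]), 'handle',pt(d,424,126,.126),pt(d,430,101,.126),pt(d,418,152,.126))
for q in [(417,44),(397,189),(513,42),(484,190)]: print('caddy .08',pt(d,*q,.08))
```

```text
[[0.4934 0.1779 0.27  ]
 [0.5952 0.1869 0.27  ]
 [0.5881 0.2883 0.27  ]
 [0.4867 0.2801 0.27  ]] [0.5409 0.2333 0.27  ]
0.07297244020776288 -130.59155968198831
0.07147768289940865 -40.47827937345229
0.07253377171957792 49.37190703494433
0.07152441076786763 139.17023160013625
tcp px [252.2307 268.0272] handle [ 0.5601 -0.005   0.126 ] [ 0.5865 -0.0027  0.126 ] [ 0.5309 -0.0078  0.126 ]
caddy .08 [0.6473 0.0062 0.08  ]
caddy .08 [ 0.4715 -0.0234  0.08  ]
caddy .08 [ 0.6611 -0.1009  0.08  ]
caddy .08 [ 0.4846 -0.1396  0.08  ]
```

```bash
sed -i 's/^hub=.*/hub=np.array([.540,.2336]);SY=7.1/' h.py
python3 - <<'E'
from h import *
p0=(.4915,.1772,.25)
w=[]
for i in range(1,16):
    a=np.radians(-130.7+93*i/15);w.append((*(hub+.075*np.array([np.cos(a),np.sin(a)])),.25,7.1,.03))
rows(p0,7.1,w)
E
```

```text
[[np.float64(0.5), np.float64(0.6), np.float64(-0.0), -0.0], [np.float64(1.2), np.float64(1.1), np.float64(-0.0), -0.0], [np.float64(1.9), np.float64(1.5), np.float64(-0.0), -0.0], [np.float64(2.6), np.float64(1.9), np.float64(-0.0), -0.0], [np.float64(3.3), np.float64(2.2), np.float64(-0.0), -0.0]]
[[np.float64(0.8), np.float64(0.2), np.float64(-0.0), -0.0], [np.float64(1.6), np.float64(0.3), np.float64(-0.0), -0.0], [np.float64(2.4), np.float64(0.3), np.float64(-0.0), -0.0], [np.float64(3.3), np.float64(0.2), np.float64(-0.0), -0.0], [np.float64(4.0), np.float64(0.1), np.float64(-0.0), -0.0]]
[[np.float64(0.8), np.float64(-0.3), np.float64(-0.0), -0.0], [np.float64(1.6), np.float64(-0.6), np.float64(-0.0), -0.0], [np.float64(2.3), np.float64(-1.0), np.float64(-0.0), -0.0], [np.float64(2.9), np.float64(-1.5), np.float64(-0.0), -0.0], [np.float64(3.5), np.float64(-2.0), np.float64(-0.0), -0.0]]
end [0.599  0.1876 0.25  ] 7.1
```

Emit:
servo_tool(
  increments=[
    [[4,0.0,0.1,2.7,0],[4,0.0,0.1,5.4,0],[4,0.0,0.1,8.0,0],[0.8,0.0,0.1,8.0,0],[0.8,0.0,0.1,8.0,0]],
  ],
  newtons=30,
)

```text
t: 2.7
tool_pos: [0.4904, 0.1767, 0.2509]
tool_rot: [-3.135, -0.193, 0.002]
contact_force: [-1.9, 0.0, -18.8]
opening: 0.013
grip_force: 29.2
```

Emit:
servo_tool(
  increments=[
    [[0.8,0,0,0,0],[0.8,0,0,0,0],[0.8,0,0,0,0]],
  ],
)

```text
t: 3.0
tool_pos: [0.4903, 0.1766, 0.2508]
tool_rot: [-3.135, -0.194, 0.002]
contact_force: [-0.3, 1.8, -10.3]
opening: 0.0127
grip_force: 30.3
```

Emit:
servo_tool(
  increments=[
    [[0.8,0.5,0.6,0,0],[0.8,1.2,1.1,0,0],[0.8,1.9,1.5,0,0],[0.8,2.6,1.9,0,0],[0.8,3.3,2.2,0,0]],
  ],
)

```text
t: 3.5
tool_pos: [0.5252, 0.1599, 0.251]
tool_rot: [-3.132, -0.195, 0.005]
contact_force: [-2.9, 8.4, -8.0]
opening: 0.013
grip_force: 30.5
```

Emit:
servo_tool(
  increments=[
    [[0.8,0.8,0.2,0,0],[0.8,1.6,0.3,0,0],[0.8,2.4,0.3,0,0],[0.8,3.3,0.2,0,0],[0.8,4.0,0.1,0,0]],
  ],
)

```text
t: 4.0
tool_pos: [0.5639, 0.1652, 0.251]
tool_rot: [-3.13, -0.197, 0.011]
contact_force: [-12.0, 10.0, -4.7]
opening: 0.013
grip_force: 30.7
```

Emit:
servo_tool(
  increments=[
    [[0.8,0.8,-0.3,0,0],[0.8,1.6,-0.6,0,0],[0.8,2.3,-1.0,0,0],[0.8,2.9,-1.5,0,0],[0.8,3.5,-2.0,0,0]],
  ],
)

```text
t: 4.5
tool_pos: [0.5958, 0.188, 0.251]
tool_rot: [-3.134, -0.196, 0.012]
contact_force: [-8.1, 2.6, -4.1]
opening: 0.0129
grip_force: 30.6
```

Emit:
servo_tool(
  increments=[
    [[0.8,0,0,0,0],[4,0,0,0,0],[4,0,0,0,0],[4,0,0,-3,0],[4,0,0,-7,0]],
  ],
)

```text
t: 5.0
tool_pos: [0.598, 0.1859, 0.3212]
tool_rot: [3.134, 0.192, -0.003]
contact_force: [1.2, 0.9, -0.3]
opening: 0.0398
grip_force: 0.0
```

Emit:
servo_tool(
  increments=[
    [[4,-4,-4,-1,0],[4,-8,-8,-2,0],[4,-11,-11,-2,0],[4,-11,-11,-2,0]],
  ],
)

```text
t: 5.4
tool_pos: [0.4737, 0.2847, 0.3453]
tool_rot: [-3.133, -0.199, -0.009]
contact_force: [0.5, -1.1, -0.2]
opening: 0.0403
grip_force: 0.0
```

Run:
```python
from h import *
print(now(),ctrl.get_obs()['t'])
d=shot('top');save(d,'t2.npy')
c=d['img'][150:262,100:300,::-1];cv2.imwrite('pics/t2.png',np.clip(cv2.resize(c,None,fx=4,fy=4,interpolation=cv2.INTER_CUBIC)*1.4,0,255).astype(np.uint8))
```

```text
(array([0.47367128, 0.28467692, 0.34531529]), np.float64(7.266376584031535)) 5.4
```

View pics/t2.png

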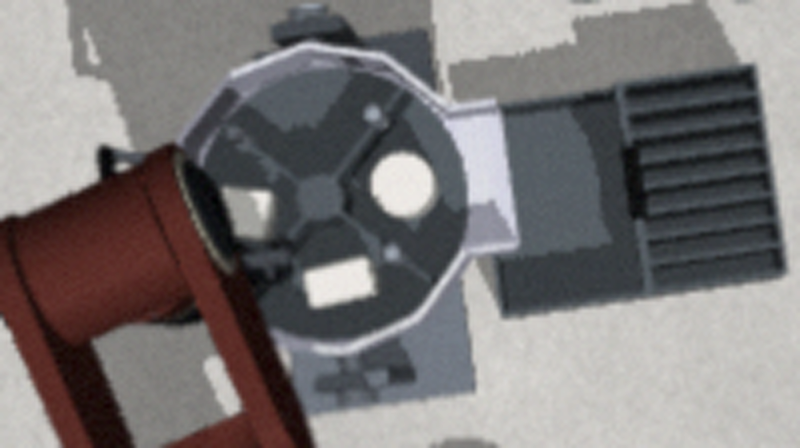

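The disc stack faces the spout in the crop at (403,183), with posts at (374,113) and (391,253). The bars and block are in other compartments. The caddy looks unmoved.

Run:
```python
from h import *
d=load('t2.npy')
f=lambda x,y,z:pt(d,100+(x+.5)/4-.5,150+(y+.5)/4-.5,z)
A,B=f(374,113,.27),f(391,253,.27);print(A,B)
an=[np.degrees(np.arctan2(*(p[:2]-hub)[::-1])) for p in(A,B)];print(an,'mid',np.mean(an),'want',-82.9)
for q in [(755,67),(783,275)]: print('caddy',f(*q,.08))
for q in [(503,315)]: print('bay',f(*q,.055))
print('handle',f(632,180,.126))
p,y=now()
b=st(0,.158);print('bar',b)
rows(p,y,[(*b,.33,7.1),(*b,.247,7.1,.03)])
w=[]
a0=np.arctan2(72,158)
for i in range(1,16):
    t=a0+.68*i/15;w.append((*st(0,.174*np.cos(t)),.175+.174*np.sin(t),7.1,.03))
rows((*b,.247),7.1,w)
```

```text
[0.59804598 0.187285   0.27      ] [0.49313536 0.17473869 0.27      ]
[np.float64(-38.58643364300149), np.float64(-128.5263617546172)] mid -83.55639769880935 want -82.9
caddy [ 0.66096067 -0.11332639  0.08      ]
caddy [ 0.48145748 -0.13271908  0.08      ]
bay [0.45242196 0.10724615 0.055     ]
handle [ 0.55992123 -0.00545377  0.126     ]
bar [0.52047097 0.39038845]
[[np.float64(2.0), np.float64(-3.3), np.float64(0.5), np.float64(0.0)], [np.float64(3.9), np.float64(-6.6), np.float64(1.0), np.float64(0.1)], [np.float64(5.9), np.float64(-10.0), np.float64(1.5), np.float64(0.1)], [np.float64(5.9), np.float64(-10.0), np.float64(4.2), np.float64(0.1)], [np.float64(5.9), np.float64(-10.0), np.float64(7.0), np.float64(0.1)]]
[[np.float64(0.0), np.float64(0.0), np.float64(2.8), np.float64(0.0)]]
end [0.5203 0.3907 0.2467] 7.14
[[np.float64(0.0), np.float64(0.3), np.float64(-0.7), -0.0], [np.float64(0.0), np.float64(0.7), np.float64(-1.4), -0.0], [np.float64(0.0), np.float64(1.1), np.float64(-2.1), -0.0], [np.float64(0.0), np.float64(1.5), np.float64(-2.8), -0.0], [np.float64(0.0), np.float64(2.0), np.float64(-3.4), -0.0]]
[[np.float64(0.0), np.float64(0.5), np.float64(-0.6), -0.0], [np.float64(0.0), np.float64(1.0), np.float64(-1.2), -0.0], [np.float64(0.0), np.float64(1.6), np.float64(-1.8), -0.0], [np.float64(0.0), np.float64(2.1), np.float64(-2.3), -0.0], [np.float64(-0.0), np.float64(2.7), np.float64(-2.8), -0.0]]
[[np.float64(-0.0), np.float64(0.6), np.float64(-0.5), -0.0], [np.float64(0.0), np.float64(1.3), np.float64(-1.0), -0.0], [np.float64(-0.0), np.float64(1.9), np.float64(-1.4), -0.0], [np.float64(0.0), np.float64(2.6), np.float64(-1.8), -0.0], [np.float64(0.0), np.float64(3.3), np.float64(-2.2), -0.0]]
end [0.5304 0.311  0.331 ] 7.1
```

Emit:
servo_tool(
  increments=[
    [[2.4,2,-3.3,0.5,0],[2.4,3.9,-6.6,1,0],[2.4,5.9,-10,1.5,0],[2.4,5.9,-10,4.2,0],[2.4,5.9,-10,7,0]],
  ],
)

```text
t: 5.95
tool_pos: [0.5245, 0.3892, 0.2721]
tool_rot: [-3.135, -0.192, -0.006]
contact_force: [1.5, 0.6, -1.4]
opening: 0.0241
grip_force: 0.0
```

Emit:
servo_tool(
  increments=[
    [[2.4,0,0,2.8,0],[2.4,0,0,2.8,0],[0.8,0,0,2.8,0],[0.8,0,0,2.8,0],[0.8,0,0,2.8,0]],
  ],
  newtons=40,
)

```text
t: 6.45
tool_pos: [0.5216, 0.3891, 0.2447]
tool_rot: [-3.134, -0.193, 0.003]
contact_force: [-4.5, 1.2, -4.1]
opening: 0.0125
grip_force: 38.9
```

Emit:
servo_tool(
  increments=[
    [[0.8,0,0.3,-0.7,0],[0.8,0,0.7,-1.4,0],[0.8,0,1.1,-2.1,0],[0.8,0,1.5,-2.8,0],[0.8,0,2,-3.4,0]],
  ],
)

```text
t: 6.95
tool_pos: [0.5242, 0.3686, 0.2781]
tool_rot: [-3.135, -0.193, 0.001]
contact_force: [-4.6, 2.0, -6.0]
opening: 0.0122
grip_force: 38.9
```

Emit:
servo_tool(
  increments=[
    [[0.8,0,0.5,-0.6,0],[0.8,0,1,-1.2,0],[0.8,0,1.6,-1.8,0],[0.8,0,2.1,-2.3,0],[0.8,0,2.7,-2.8,0]],
  ],
)

```text
t: 7.45
tool_pos: [0.5277, 0.342, 0.3061]
tool_rot: [-3.135, -0.193, -0.001]
contact_force: [-4.1, 0.9, -3.6]
opening: 0.0126
grip_force: 39.0
```

Emit:
servo_tool(
  increments=[
    [[0.8,0,0.6,-0.5,0],[0.8,0,1.3,-1,0],[0.8,0,1.9,-1.4,0],[0.8,0,2.6,-1.8,0],[0.8,0,3.3,-2.2,0]],
  ],
)

```text
t: 7.95
tool_pos: [0.532, 0.3093, 0.3282]
tool_rot: [-3.135, -0.193, -0.002]
contact_force: [-3.1, 3.4, -5.3]
opening: 0.0125
grip_force: 38.9
```

Emit:
servo_tool(
  increments=[
    [[0.8,0,0,0,0],[0.8,0,0,0,0],[0.8,0,0,0,0],[0.8,0,0,0,0],[0.8,0,0,0,0]],
  ],
)

```text
t: 8.45
tool_pos: [0.5322, 0.3083, 0.3288]
tool_rot: [3.133, 0.192, 0.003]
contact_force: [-3.8, -3.9, 1.1]
opening: 0.0127
grip_force: 39.8
```

Run:
```python
from h import *
print(now(),ctrl.get_obs()['t'])
d=shot('scene');save(d,'s3.npy')
c=d['img'][80:280,170:400,::-1];cv2.imwrite('pics/s3.png',np.clip(cv2.resize(c,None,fx=3,fy=3,interpolation=cv2.INTER_CUBIC)*1.3,0,255).astype(np.uint8))
```

```text
(array([0.53217657, 0.30825442, 0.32883748]), np.float64(7.001807405541574)) 8.45
```

View pics/s3.png

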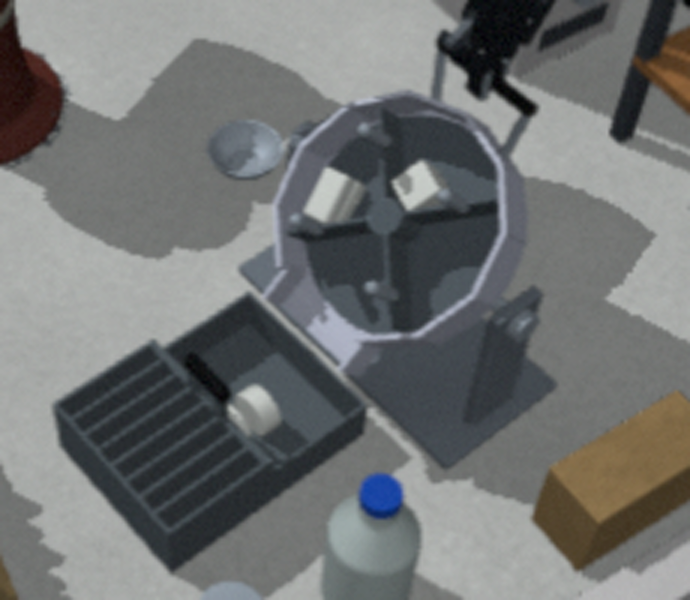

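The spout compartment is empty, and the disc(s) lie in the bay at (255,410). The bars and block are still in the wheel. Now I'll level it.

Emit:
servo_tool(
  increments=[
    [[0.8,0,-0.7,0.4,0],[0.8,0,-1.4,0.8,0],[0.8,0,-2,1.2,0],[0.8,0,-2.7,1.7,0],[0.8,0,-3.3,2.2,0]],
  ],
)

```text
t: 9.0
tool_pos: [0.528, 0.3409, 0.3075]
tool_rot: [3.132, 0.192, 0.002]
contact_force: [-7.7, -4.5, 5.3]
opening: 0.0127
grip_force: 41.2
```

Emit:
servo_tool(
  increments=[
    [[0.8,0,-0.6,0.5,0],[0.8,0,-1.1,1,0],[0.8,0,-1.7,1.6,0],[0.8,0,-2.2,2.2,0],[0.8,0,-2.7,2.8,0]],
  ],
)

```text
t: 9.5
tool_pos: [0.5244, 0.3679, 0.2794]
tool_rot: [3.132, 0.193, 0.001]
contact_force: [-7.6, -5.2, 3.8]
opening: 0.0126
grip_force: 42.6
```

Emit:
servo_tool(
  increments=[
    [[0.8,0,-0.5,0.6,0],[0.8,0,-0.9,1.3,0],[0.8,0,-1.3,2.0,0],[0.8,0,-1.7,2.7,0],[0.8,0,-2,3.4,0]],
  ],
)

```text
t: 10.0
tool_pos: [0.5217, 0.3888, 0.2456]
tool_rot: [3.134, 0.194, 0.001]
contact_force: [-9.3, -0.7, 6.4]
opening: 0.0128
grip_force: 44.2
```

Emit:
servo_tool(
  increments=[
    [[0.8,0,0,0.2,0],[0.8,0,0,0.2,0]],
  ],
)

```text
t: 10.2
tool_pos: [0.5216, 0.3898, 0.2435]
tool_rot: [-3.134, -0.195, -0.001]
contact_force: [-8.8, 2.4, 4.2]
opening: 0.0125
grip_force: 44.0
```

Emit:
servo_tool(
  increments=[
    [[0.8,0,0,0.2,0],[0.8,0,0,0.4,0],[0.8,0,0,0.4,0]],
  ],
)

```text
t: 10.5
tool_pos: [0.5214, 0.391, 0.2407]
tool_rot: [-3.131, -0.195, -0.002]
contact_force: [-9.8, 6.0, 7.6]
opening: 0.0124
grip_force: 44.5
```

Emit:
servo_tool(
  increments=[
    [[2.4,0,0,0,0],[2.4,0,0,0,0],[2.4,0,0,-3,0],[2.4,0,0,-7,0],[2.4,0,0,-11,0]],
  ],
)

```text
t: 11.0
tool_pos: [0.5226, 0.388, 0.3481]
tool_rot: [3.134, 0.191, 0.001]
contact_force: [-0.3, 0.5, 0.5]
opening: 0.0242
grip_force: 0.0
```

Emit:
servo_tool(
  increments=[
    [[2.4,-1,4,0,0],[2.4,-2,8.5,0,0],[2.4,-3,13,0,0],[2.4,-4,17.5,0,0],[2.4,-5,22,0,0]],
  ],
)

```text
t: 11.5
tool_pos: [0.4996, 0.1619, 0.3479]
tool_rot: [3.134, 0.192, 0.004]
contact_force: [0.5, -1.1, 0.4]
opening: 0.0241
grip_force: 0.0
```

Emit:
servo_tool(
  increments=[
    [[2.4,-1,4,0,0],[2.4,-3,8,0,0],[2.4,-5,12,0,0],[2.4,-5,16,0,0],[2.4,-5,16,0,0]],
  ],
)

```text
t: 12.0
tool_pos: [0.4696, -0.0051, 0.3479]
tool_rot: [3.133, 0.181, 0.003]
contact_force: [-0.2, -0.3, -0.1]
opening: 0.0243
grip_force: 0.0
```

Run:
```python
from h import *
print(now(),ctrl.get_obs()['t'])
d=shot('wrist');save(d,'w4.npy');e=shot('top');save(e,'t4.npy');s=shot('scene');save(s,'s4.npy')
g=lambda d,r,c,k:np.clip(cv2.resize(d['img'][r[0]:r[1],c[0]:c[1],::-1],None,fx=k,fy=k,interpolation=cv2.INTER_CUBIC)*1.3,0,255).astype(np.uint8)
a=g(s,(80,280),(260,390),2.5)   # scene: carousel 325x500
b=g(d,(0,384),(0,512),.92) # 471x353
im=np.zeros((500,800,3),np.uint8);im[:,:325]=a;im[:b.shape[0],327:327+b.shape[1]]=b
cv2.imwrite('pics/v4.png',im)
```

```text
(array([ 0.46960552, -0.00508813,  0.34791495]), np.float64(6.629066137646158)) 12.0
```

View pics/v4.png

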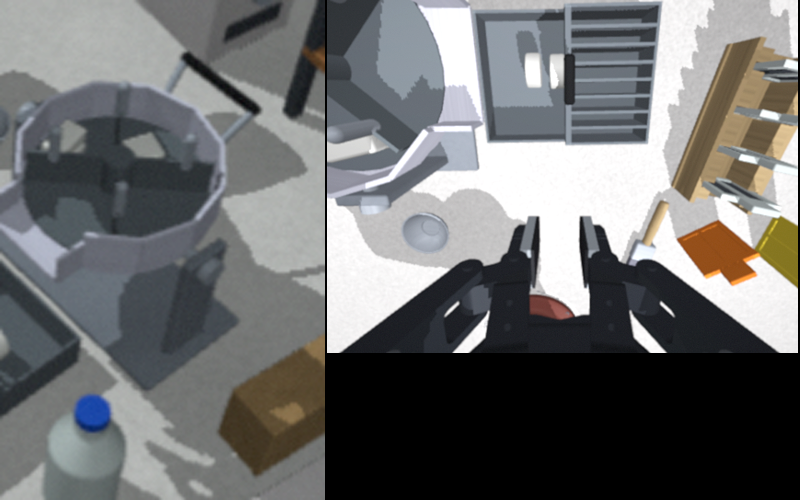

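Run:
```python
from h import *
np.set_printoptions(precision=4,suppress=True)
a=load('scene0.npy')['img'];b=load('s4.npy')['img']
ga,gb=[cv2.cvtColor(i,cv2.COLOR_RGB2GRAY).astype(np.float32) for i in(a,b)]
for n,(r0,r1,c0,c1) in {'bar':(95,132,326,370),'rim':(120,180,300,352),'fixed':(180,235,310,356)}.items():
    m=cv2.matchTemplate(cv2.resize(gb[r0-6:r1+6,c0-6:c1+6],None,fx=4,fy=4,interpolation=cv2.INTER_CUBIC),cv2.resize(ga[r0:r1,c0:c1],None,fx=4,fy=4,interpolation=cv2.INTER_CUBIC),cv2.TM_CCOEFF_NORMED)
    _,v,_,l=cv2.minMaxLoc(m);print(n,(np.array(l)-24)/4,v)
# sensitivity of bar px to tip
s=load('s4.npy')
for t in(0,.05):
    an=np.arctan2(72,158)+t;print(t,px(s,[*st(0,.174*np.cos(an)),.17+.174*np.sin(an)]))
# caddy
w=load('w4.npy');k=.92
for n,q,z in [('TR',(661,3),.08),('BR',(647,142),.08),('TM',(568,5),.08),('BM',(566,143),.08)]:
    print(n,pt(w,(q[0]-327)/k,q[1]/k,z))
print('handle',pt(w,(569-327)/k,78/k,.126))
# rack filters, tabs tops
im=np.clip(w['img'][0:250,360:512,::-1]*1.1,0,255).astype(np.uint8)
t=load('t4.npy');c=t['img'][165:250,310:375,::-1]
x=cv2.resize(im,None,fx=2.4,fy=2.4,interpolation=cv2.INTER_CUBIC);y=cv2.resize(c,None,fx=6.5,fy=6.5,interpolation=cv2.INTER_CUBIC)
o=np.zeros((600,800,3),np.uint8);o[:x.shape[0],:x.shape[1]]=x;o[:y.shape[0],370:370+y.shape[1]]=y;cv2.imwrite('pics/f5.png',o);print(x.shape,y.shape)
```

```text
bar [ 0.   -0.25] 0.9530451893806458
rim [-0.75  0.25] 0.7049031853675842
fixed [0.25 0.  ] 0.966552734375
0 [347.1975 113.3925]
0.05 [346.7484 112.0517]
TR [ 0.6633 -0.1137  0.08  ]
BR [ 0.4861 -0.1373  0.08  ]
TM [0.6479 0.0034 0.08  ]
BM [ 0.4706 -0.0164  0.08  ]
handle [ 0.561  -0.0074  0.126 ]
(600, 365, 3) (552, 422, 3)
```

View pics/f5.png

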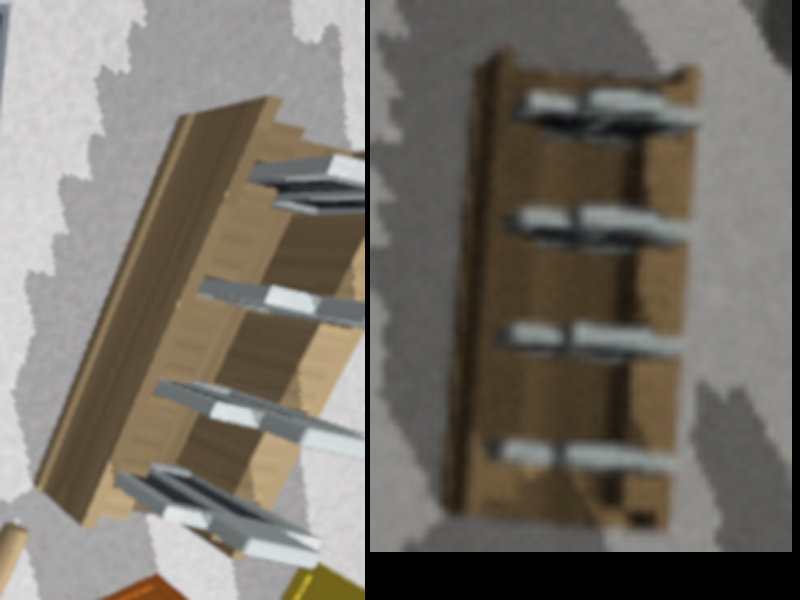

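Two discs are visible in the bay at (533,70) and (556,70), and the tip bar is back to within 0.25 px, so the carousel is level. The rack's four white filters are at crop (605,110), (600,225), (590,337) and (585,455). Next I'll look from above the rack.

Run:
```python
from h import *
p,y=now();print(p,y)
rows(p,y,[(.42,-.295,.36,-7)])
```

```text
[ 0.46961392 -0.00090442  0.34763988] 6.988510272125492
[[np.float64(-1.2), np.float64(4.1), np.float64(-0.2), np.float64(2.0)], [np.float64(-2.4), np.float64(8.2), np.float64(-0.4), np.float64(4.0)], [np.float64(-3.6), np.float64(12.3), np.float64(-0.5), np.float64(6.0)], [np.float64(-4.9), np.float64(16.3), np.float64(-0.7), np.float64(8.0)], [np.float64(-6.1), np.float64(20.4), np.float64(-0.9), np.float64(10.0)]]
[[np.float64(-0.5), np.float64(4.2), np.float64(-0.2), np.float64(2.0)], [np.float64(-0.9), np.float64(8.5), np.float64(-0.3), np.float64(4.0)]]
end [ 0.4204 -0.2952  0.3596] -7.01
```

Emit:
servo_tool(
  increments=[
    [[3,-1.2,4.1,-0.2,2],[3,-2.4,8.2,-0.4,4],[3,-3.6,12.3,-0.5,6],[3,-4.9,16.3,-0.7,8],[3,-6.1,20.4,-0.9,10]],
  ],
)

```text
t: 12.65
tool_pos: [0.4341, -0.211, 0.3566]
tool_rot: [3.14, -0.079, 0.001]
contact_force: [0.7, -0.0, -0.2]
opening: 0.0301
grip_force: 0.0
```

Emit:
servo_tool(
  increments=[
    [[3,-0.5,4.2,-0.2,2],[3,-0.9,8.5,-0.3,4],[3,-0.9,8.5,-0.3,4],[3,-0.9,8.5,-0.3,4]],
  ],
)

```text
t: 13.05
tool_pos: [0.421, -0.2947, 0.3591]
tool_rot: [-3.135, 0.19, 0.001]
contact_force: [0.1, 0.6, 0.3]
opening: 0.0303
grip_force: 0.0
```

Run:
```python
from h import *
print(now(),ctrl.get_obs()['t'])
d=shot('wrist');save(d,'w6.npy')
cv2.imwrite('pics/w6.png',cv2.resize(d['img'][0:250,100:430,::-1],None,fx=2.4,fy=2.4,interpolation=cv2.INTER_CUBIC))
```

```text
(array([ 0.42102073, -0.29472129,  0.35906195]), np.float64(-6.924978296975829)) 13.05
```

View pics/w6.png

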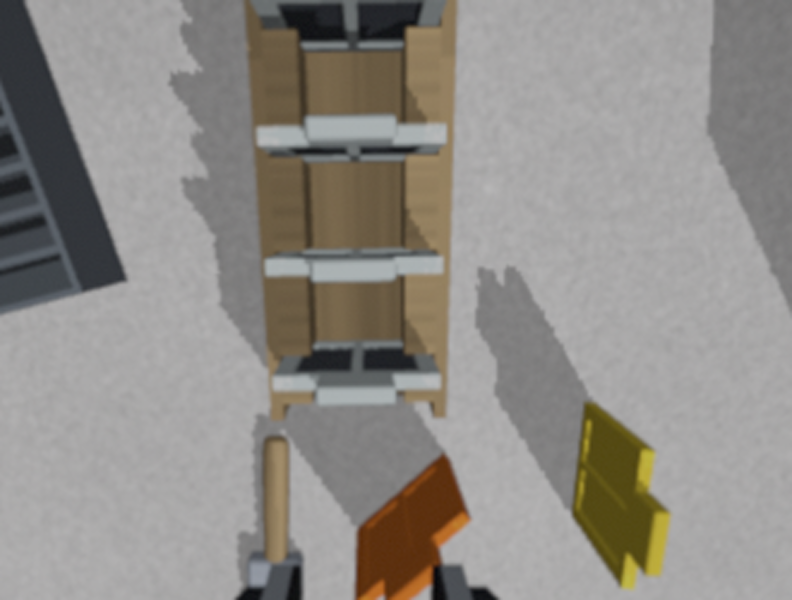

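Three filter tab tops are visible at (356,396), (353,270) and (351,127), and the fourth is at the top edge.

Run:
```python
from h import *
np.set_printoptions(precision=4,suppress=True)
d=load('w6.npy')
g=lambda x,y,z:pt(d,100+x/2.4,y/2.4,z)
P=[g(356,396,.152),g(353,270,.152),g(351,127,.152)]
print(P,np.diff(P,axis=0))
# frame ends z=.122 of each
for e in [((274,382),(440,381)),((266,266),(442,265)),((257,136),(446,134))]:
    a,b=g(*e[0],.122),g(*e[1],.122);v=a-b;print((a+b)/2,np.hypot(*v[:2]),np.degrees(np.arctan2(v[1],v[0]))-90)
v=P[2]-P[0];print('rack yaw',np.degrees(np.arctan2(v[1],v[0])))
A=P[0];rows((.4204,-.2952,.3596),-7,[(A[0],A[1],.2,-7),(A[0],A[1],.14,-7,.03)])
```

```text
[array([ 0.4224, -0.2901,  0.152 ]), array([ 0.4822, -0.2962,  0.152 ]), array([ 0.5416, -0.3028,  0.152 ])] [[ 0.0598 -0.0061  0.    ]
 [ 0.0595 -0.0067  0.    ]]
[ 0.4227 -0.2903  0.122 ] 0.08879483767797773 -6.494233911280475
[ 0.4822 -0.2961  0.122 ] 0.08897156519534576 -6.530129980841608
[ 0.5415 -0.3024  0.122 ] 0.08985835339260045 -6.291053287440192
rack yaw -6.092640587599771
[[np.float64(0.0), np.float64(-0.1), np.float64(4.0), -0.0], [np.float64(0.1), np.float64(-0.3), np.float64(8.0), -0.0], [np.float64(0.1), np.float64(-0.4), np.float64(12.0), -0.0], [np.float64(0.1), np.float64(-0.5), np.float64(16.0), -0.0], [np.float64(0.1), np.float64(-0.5), np.float64(19.0), -0.0]]
[[np.float64(0.0), np.float64(-0.0), np.float64(3.0), -0.0]]
end [ 0.422  -0.2904  0.1396] -7.0
```

Run:
```python
from h import *
rows((.4204,-.2952,.3596),-7,[(.555,-.17,.38,84)])
```

```text
[[np.float64(1.0), np.float64(-1.2), np.float64(-0.2), -7.6], [np.float64(2.0), np.float64(-2.3), np.float64(-0.3), -15.2], [np.float64(3.0), np.float64(-3.5), np.float64(-0.5), -22.8], [np.float64(3.9), np.float64(-4.7), np.float64(-0.7), -30.3], [np.float64(4.9), np.float64(-5.9), np.float64(-0.9), -37.9]]
[[np.float64(1.5), np.float64(-0.3), np.float64(-0.1), -7.6], [np.float64(3.0), np.float64(-0.6), np.float64(-0.3), -15.2], [np.float64(4.5), np.float64(-0.9), np.float64(-0.5), -22.8], [np.float64(6.0), np.float64(-1.2), np.float64(-0.6), -30.4], [np.float64(7.5), np.float64(-1.5), np.float64(-0.8), -37.9]]
[[np.float64(1.4), np.float64(0.6), np.float64(-0.2), -7.6], [np.float64(2.8), np.float64(1.3), np.float64(-0.3), -15.2]]
end [ 0.5551 -0.1698  0.3796] 84.0
```

Emit:
servo_tool(
  increments=[
    [[3,1,-1.2,-0.2,-7.6],[3,2,-2.3,-0.3,-15.2],[3,3,-3.5,-0.5,-22.8],[3,3.9,-4.7,-0.7,-30.3],[3,4.9,-5.9,-0.9,-37.9]],
  ],
)

```text
t: 13.6
tool_pos: [0.4773, -0.2397, 0.3687]
tool_rot: [3.024, 0.852, 0.001]
contact_force: [0.6, 0.1, -0.2]
opening: 0.03
grip_force: 0.0
```

Emit:
servo_tool(
  increments=[
    [[3,1.5,-0.3,-0.1,-7.6],[3,3,-0.6,-0.3,-15.2],[3,4.5,-0.9,-0.5,-22.8],[3,6,-1.2,-0.6,-30.4],[3,7.5,-1.5,-0.8,-37.9]],
  ],
)

```text
t: 14.1
tool_pos: [0.5337, -0.188, 0.3765]
tool_rot: [2.583, 1.788, 0.0]
contact_force: [-0.3, 0.6, 0.2]
opening: 0.0299
grip_force: 0.0
```

Emit:
servo_tool(
  increments=[
    [[3,1.4,0.6,-0.2,-7.6],[3,2.8,1.3,-0.3,-15.2],[3,2.8,1.3,-0.3,-15.2],[3,2.8,1.3,-0.3,-15.2]],
  ],
)

```text
t: 14.5
tool_pos: [0.5552, -0.1679, 0.3794]
tool_rot: [2.334, 2.103, -0.001]
contact_force: [0.3, 0.5, -0.1]
opening: 0.0296
grip_force: 0.0
```

Run:
```python
from h import *
print(now(),ctrl.get_obs()['t'],ctrl.get_obs()['q'])
d=shot('wrist');save(d,'w7.npy')
cv2.imwrite('pics/w7.png',cv2.resize(d['img'][:,:,::-1],(800,600),interpolation=cv2.INTER_CUBIC))
```

```text
(array([ 0.55515409, -0.16794881,  0.37935063]), np.float64(84.0603488099751)) 14.5 [-4.21909826e-01 -9.79057252e-02  1.54952556e+00 -3.23074811e-04
  1.69006624e+00 -3.18281757e-01]
```

View pics/w7.png

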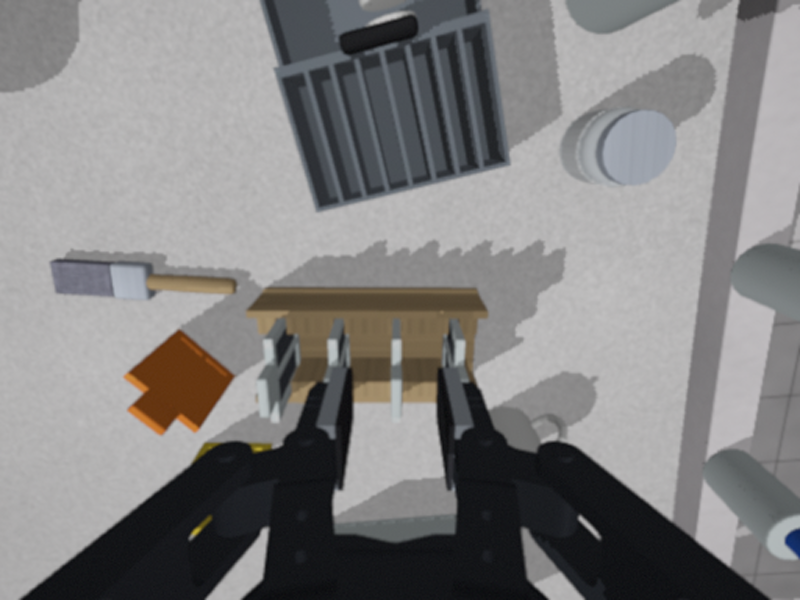

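The caddy's slotted half shows its top corners at (317,210), (509,164), (277,69) and (487,14). The jar is at (637,147), clear of the work.

```bash
cat >> h.py <<'E'
def fitc(local,world):
    L=np.array(local)[:,:2];W=np.array(world)[:,:2];lm,wm=L.mean(0),W.mean(0)
    a=np.array([*(L-lm).T]);b=np.array([*(W-wm).T])
    th=np.arctan2((a[0]*b[1]-a[1]*b[0]).sum(),(a[0]*b[0]+a[1]*b[1]).sum())
    Rm=np.array([[np.cos(th),-np.sin(th)],[np.sin(th),np.cos(th)]]);t=wm-Rm@lm
    print('resid mm',(1e3*(W-(L@Rm.T+t))).round(1).tolist());return t,np.degrees(th)
def cad(o,th,x,y):
    a=np.radians(th);return o+np.array([x*np.cos(a)-y*np.sin(a),x*np.sin(a)+y*np.cos(a)])
E
python3 - <<'E'
from h import *
np.set_printoptions(precision=4,suppress=True)
d=load('w7.npy');k=512/800
q=[(317,210),(509,164),(277,69),(487,14)];W=[pt(d,a*k,b*k,.08) for a,b in q];print(W)
L=[(-.092,-.125),(.092,-.125),(-.092,-.003),(.092,-.003)]
o,th=fitc(L,W);print(o,th)
h=pt(d,380*k,33*k,.124);print('handle',h,cad(o,th,0,-.005))
for x in (-.077,-.033,.011,.055): print(x,cad(o,th,x,-.065))
for x in(-.077,.077):print(px(d,[*cad(o,th,x,-.119),.08])/k)
# stand frame
v=o-hub;a=np.radians(-SY);print('stand',v[0]*np.cos(a)-v[1]*np.sin(a),v[0]*np.sin(a)+v[1]*np.cos(a))
A=[.601,-.3091]
rows((.5551,-.1698,.3796),84,[(*A,.27,83.7),(*A,.14,83.7,.045)])
E
```

```text
[array([ 0.4854, -0.1369,  0.08  ]), array([ 0.6647, -0.114 ,  0.08  ]), array([ 0.4709, -0.0172,  0.08  ]), array([0.6485, 0.0046, 0.08  ])]
resid mm [[1.7, 1.0], [-1.6, 0.8], [2.4, -0.3], [-2.5, -1.6]]
[ 0.5594 -0.0024] 7.196019504568842
handle [ 0.5608 -0.0083  0.124 ] [ 0.56   -0.0073]
-0.077 [ 0.4911 -0.0765]
-0.033 [ 0.5348 -0.071 ]
0.011 [ 0.5784 -0.0655]
0.055 [ 0.6221 -0.06  ]
[329.0741 201.2801]
[493.2748 161.9769]
stand -0.009952615395893736 -0.236557956982127
[[np.float64(-2.7), np.float64(1.2), np.float64(2.2), 0.1], [np.float64(-5.3), np.float64(2.4), np.float64(4.4), 0.1], [np.float64(-8.0), np.float64(3.6), np.float64(6.6), 0.2], [np.float64(-10.7), np.float64(4.8), np.float64(8.8), 0.2], [np.float64(-13.4), np.float64(6.0), np.float64(11.0), 0.3]]
[[np.float64(0.0), np.float64(0.0), np.float64(4.3), -0.0], [np.float64(0.0), np.float64(0.0), np.float64(8.6), -0.0], [np.float64(0.0), np.float64(0.0), np.float64(13.0), -0.0]]
end [ 0.6008 -0.3093  0.1396] 83.7
```

Emit:
servo_tool(
  increments=[
    [[3,-2.7,1.2,2.2,0.1],[3,-5.3,2.4,4.4,0.1],[3,-8,3.6,6.6,0.2],[3,-10.7,4.8,8.8,0.2],[3,-13.4,6,11,0.3]],
  ],
)

```text
t: 15.05
tool_pos: [0.6005, -0.3102, 0.2685]
tool_rot: [2.341, 2.094, -0.0]
contact_force: [-0.1, -0.7, -0.2]
opening: 0.0302
grip_force: 0.0
```

Emit:
servo_tool(
  increments=[
    [[3,0,0,0,0],[3,0,0,4.5,0],[3,0,0,9,0],[3,0,0,12.8,0],[3,0,0,12.8,0]],
  ],
)

```text
t: 15.55
tool_pos: [0.5969, -0.3061, 0.1344]
tool_rot: [-2.331, -2.088, 0.005]
contact_force: [0.1, 0.1, -1.1]
opening: 0.03
grip_force: 0.0
```

Emit:
servo_tool(
  increments=[
    [[0.4,0,0,0,0],[0.4,0,0,0,0],[0.4,0,0,0,0],[0.4,0,0,0,0],[0.4,0,0,0,0]],
  ],
  newtons=30,
)

```text
t: 16.05
tool_pos: [0.6021, -0.3097, 0.1443]
tool_rot: [2.336, 2.094, 0.002]
contact_force: [-0.1, 0.1, 6.1]
opening: 0.0094
grip_force: 34.5
```

Emit:
servo_tool(
  increments=[
    [[0.4,0,0,-2,0],[0.4,0,0,-5,0],[0.4,0,0,-8.5,0],[0.4,0,0,-12,0],[0.4,0,0,-15.2,0]],
  ],
)

```text
t: 16.55
tool_pos: [0.6008, -0.3088, 0.2952]
tool_rot: [2.339, 2.097, 0.0]
contact_force: [1.1, -0.3, -0.0]
opening: 0.0097
grip_force: 33.5
```

Run:
```python
from h import *
p,y=now();print(p,y,ctrl.get_obs()['opening'])
rows((.6008,-.3093,.2936),83.7,[(.6221,-.060,.27,97.2)])
```

```text
[ 0.60082558 -0.30884975  0.29515365] 83.75167131208707 0.009749322646935331
[[np.float64(4.2), np.float64(-0.1), np.float64(0.4), -2.2], [np.float64(8.3), np.float64(-0.2), np.float64(0.8), -4.5], [np.float64(12.5), np.float64(-0.3), np.float64(1.2), -6.8], [np.float64(16.7), np.float64(-0.4), np.float64(1.6), -9.0], [np.float64(20.8), np.float64(-0.5), np.float64(2.0), -11.2]]
[[np.float64(4.2), np.float64(0.7), np.float64(0.4), -2.3]]
end [ 0.622  -0.0596  0.2696] 97.2
```

Emit:
servo_tool(
  increments=[
    [[0.4,4.2,-0.1,0,-2.2],[0.4,8.3,-0.2,0,-4.5],[0.4,12.5,-0.3,0,-6.8],[0.4,16.7,-0.4,0,-9],[0.4,20.8,-0.5,0,-11.2]],
  ],
)

```text
t: 17.05
tool_pos: [0.6183, -0.0999, 0.2934]
tool_rot: [2.122, 2.317, 0.0]
contact_force: [0.5, -0.2, -0.7]
opening: 0.0094
grip_force: 33.5
```

Emit:
servo_tool(
  increments=[
    [[0.4,4.2,0.7,0,-2.3],[0.4,4.2,0.7,0,-2.3],[0.4,4.2,0.7,2,-2.3],[0.4,4.2,0.7,4.5,-2.3],[0.4,4.2,0.7,6.0,-2.3]],
  ],
)

```text
t: 17.55
tool_pos: [0.621, -0.0594, 0.2311]
tool_rot: [-2.076, -2.356, 0.002]
contact_force: [-0.3, 0.4, -1.6]
opening: 0.0093
grip_force: 33.5
```

Run:
```python
from h import *
p,y=now();print(p,y,ctrl.get_obs()['opening'])
a=load('t4.npy')['img'];t=shot('top');b=t['img']
ga,gb=[cv2.cvtColor(i,cv2.COLOR_RGB2GRAY).astype(np.float32) for i in(a,b)]
r0,r1,c0,c1=165,235,222,262
m=cv2.matchTemplate(gb[r0-15:r1+15,c0-15:c1+15],ga[r0:r1,c0:c1],cv2.TM_CCOEFF_NORMED);_,v,_,l=cv2.minMaxLoc(m);print(np.array(l)-15,v)
d=shot('wrist');save(d,'w8.npy')
cv2.imwrite('pics/w8.png',cv2.resize(d['img'][:,:,::-1],(800,600),interpolation=cv2.INTER_CUBIC))
```

```text
[ 0.62102807 -0.05939513  0.23113751] 97.2304583874394 0.009298416894902045
[-1  0] 0.5451799035072327
```

View pics/w8.png

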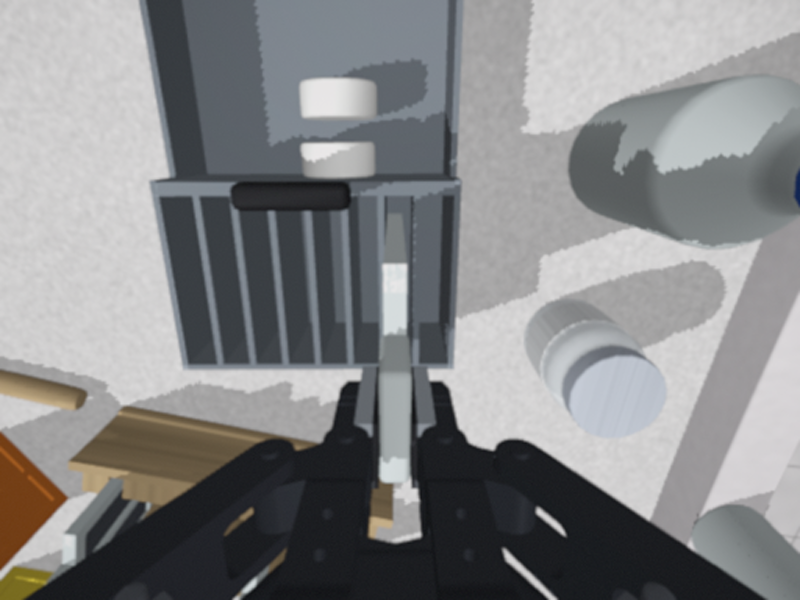

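The filter hangs over the seventh slot (walls at about 382 and 415). Two discs lie in the bay at (338,98) and (338,158). Caddy top corners are (152,183), (461,181), (184,367) and (453,366).

```bash
cat >> h.py <<'E'
LC=[(-.092,-.003),(.092,-.003),(-.092,-.125),(.092,-.125)]
E
python3 - <<'E'
from h import *
d=load('w8.npy');k=512/800
W=[pt(d,a*k,b*k,.08) for a,b in [(152,183),(461,181),(184,367),(453,366)]]
o,th=fitc(LC,W);print(o,th);s=cad(o,th,.055,-.065);print(s)
print('handle',pt(d,292*k,193*k,.126),cad(o,th,0,-.005))
p,y=now();e=s-p[:2];a=np.radians(y);print('tool xy err cm',100*(e[0]*np.cos(a)+e[1]*np.sin(a)),100*(e[0]*np.sin(a)-e[1]*np.cos(a)))
E
```

```text
resid mm [[1.4, -0.4], [-0.9, -0.1], [0.6, 0.4], [-1.1, 0.2]]
[ 0.55902681 -0.00113783] 7.632704577713731
[ 0.62217294 -0.0582567 ]
handle [ 0.561238   -0.00553065  0.126     ] [ 0.55969092 -0.00609353]
tool xy err cm 0.0771333886011892 0.2090752888835054
```

Emit:
servo_tool(
  increments=[
    [[0.4,0,0.1,2.5,0],[0.4,0,0.1,5,0],[0.4,0,0.1,7,0],[0.4,0,0.1,8.5,0],[0.4,0,0.1,9.4,0]],
  ],
)

```text
t: 18.15
tool_pos: [0.6229, -0.0593, 0.1387]
tool_rot: [-2.077, -2.357, 0.0]
contact_force: [-0.5, -0.5, -1.0]
opening: 0.0096
grip_force: 33.5
```

Emit:
servo_tool(
  increments=[
    [[0.4,0,0,0,0],[0.4,0,0,0,0],[2.2,0,0,0,0],[2.2,0,0,0,0],[2.2,0,0,-2,0]],
  ],
)

```text
t: 18.65
tool_pos: [0.6213, -0.0587, 0.1571]
tool_rot: [-2.074, -2.354, 0.004]
contact_force: [-0.3, -0.5, -1.4]
opening: 0.0223
grip_force: 0.0
```

Emit:
servo_tool(
  increments=[
    [[2.2,0,0,-4,0],[2.2,0,0,-8,0],[2.2,0,0,-10.5,0]],
  ],
)

```text
t: 18.95
tool_pos: [0.6241, -0.0592, 0.2692]
tool_rot: [2.073, 2.354, 0.005]
contact_force: [0.5, 0.6, -0.0]
opening: 0.0221
grip_force: 0.0
```

Run:
```python
from h import *
p,y=now();print(p,y,ctrl.get_obs()['contact_force'])
C=(.5416,-.3028)
rows(p,y,[(*C,.26,83.7),(*C,.143,83.7,.045)])
rows((*C,.29),83.7,[(.5784,-.0655,.29,97.2)])
```

```text
[ 0.62408805 -0.05920113  0.26921331] 97.26290968006532 [ 0.48534763  0.55293538 -0.02101785]
[[np.float64(-3.9), np.float64(-1.9), np.float64(0.2), np.float64(2.3)], [np.float64(-7.7), np.float64(-3.8), np.float64(0.3), np.float64(4.5)], [np.float64(-11.6), np.float64(-5.6), np.float64(0.5), np.float64(6.8)], [np.float64(-15.4), np.float64(-7.5), np.float64(0.6), np.float64(9.0)], [np.float64(-19.3), np.float64(-9.4), np.float64(0.8), np.float64(11.3)]]
[[np.float64(-4.1), np.float64(-1.1), np.float64(0.1), np.float64(2.3)], [np.float64(-4.1), np.float64(-1.1), np.float64(4.0), np.float64(2.3)], [np.float64(-4.1), np.float64(-1.1), np.float64(7.9), np.float64(2.3)], [np.float64(-4.1), np.float64(-1.1), np.float64(11.8), np.float64(2.3)]]
end [ 0.5414 -0.3027  0.1432] 83.66
[[np.float64(4.0), np.float64(0.2), np.float64(-0.0), -2.2], [np.float64(8.0), np.float64(0.4), np.float64(-0.0), -4.5], [np.float64(12.0), np.float64(0.5), np.float64(-0.0), -6.8], [np.float64(16.0), np.float64(0.7), np.float64(-0.0), -9.0], [np.float64(20.0), np.float64(0.9), np.float64(-0.0), -11.2]]
[[np.float64(3.9), np.float64(0.9), np.float64(-0.0), -2.3]]
end [ 0.5781 -0.0654  0.29  ] 97.2
```

Emit:
servo_tool(
  increments=[
    [[3,-3.9,-1.9,0,2.3],[3,-7.7,-3.8,0,4.5],[3,-11.6,-5.6,0,6.8],[3,-15.4,-7.5,0,9],[3,-19.3,-9.4,0,11.3]],
  ],
)

```text
t: 19.45
tool_pos: [0.5535, -0.2638, 0.2655]
tool_rot: [2.298, 2.139, 0.001]
contact_force: [0.5, -0.9, 0.3]
opening: 0.0299
grip_force: 0.0
```

Emit:
servo_tool(
  increments=[
    [[3,-4.1,-1.1,0,2.3],[3,-4.1,-1.1,0,2.3],[3,-4.1,-1.1,4,2.3],[3,-4.1,-1.1,8.5,2.3],[3,-4.1,-1.1,12.2,2.3]],
  ],
)

```text
t: 19.95
tool_pos: [0.5402, -0.3019, 0.1411]
tool_rot: [2.34, 2.095, 0.001]
contact_force: [0.4, 0.2, -1.5]
opening: 0.0299
grip_force: 0.0
```

Emit:
servo_tool(
  increments=[
    [[3,0,0,0,0],[0.4,0,0,0,0],[0.4,0,0,0,0],[0.4,0,0,0,0],[0.4,0,0,0,0]],
  ],
)

```text
t: 20.45
tool_pos: [0.5412, -0.3031, 0.1447]
tool_rot: [2.338, 2.093, 0.001]
contact_force: [-1.1, -1.0, 10.4]
opening: 0.0094
grip_force: 35.6
```

Emit:
servo_tool(
  increments=[
    [[0.4,0,0,-2,0],[0.4,0,0,-5,0],[0.4,0,0,-8.5,0],[0.4,0,0,-12,0],[0.4,0,0,-15,0]],
  ],
)

```text
t: 20.95
tool_pos: [0.5405, -0.3027, 0.2956]
tool_rot: [2.339, 2.093, 0.001]
contact_force: [0.4, -1.3, -0.8]
opening: 0.0092
grip_force: 33.5
```

Emit:
servo_tool(
  increments=[
    [[0.4,4,0.2,0,-2.2],[0.4,8,0.4,0,-4.5],[0.4,12,0.5,0,-6.8],[0.4,16,0.7,0,-9],[0.4,20,0.9,0,-11.2]],
  ],
)

```text
t: 21.45
tool_pos: [0.5713, -0.1032, 0.2935]
tool_rot: [2.123, 2.314, 0.001]
contact_force: [-0.1, 0.1, -0.5]
opening: 0.0093
grip_force: 33.5
```

Emit:
servo_tool(
  increments=[
    [[0.4,3.9,0.9,0,-2.3],[0.4,3.9,0.9,0,-2.3],[0.4,3.9,0.9,2,-2.3],[0.4,3.9,0.9,4.5,-2.3],[0.4,3.9,0.9,4.5,-2.3]],
  ],
)

```text
t: 21.95
tool_pos: [0.5749, -0.0651, 0.2438]
tool_rot: [-2.076, -2.351, 0.005]
contact_force: [-0.1, 0.6, -1.7]
opening: 0.0094
grip_force: 33.5
```

Run:
```python
from h import *
p,y=now();print(p,y,ctrl.get_obs()['opening'])
d=shot('wrist');save(d,'w9.npy')
cv2.imwrite('pics/w9.png',cv2.resize(d['img'][:,:,::-1],(800,600),interpolation=cv2.INTER_CUBIC))
```

```text
[ 0.57491454 -0.06514915  0.24377218] 97.12163009312012 0.009366287647847202
```

View pics/w9.png

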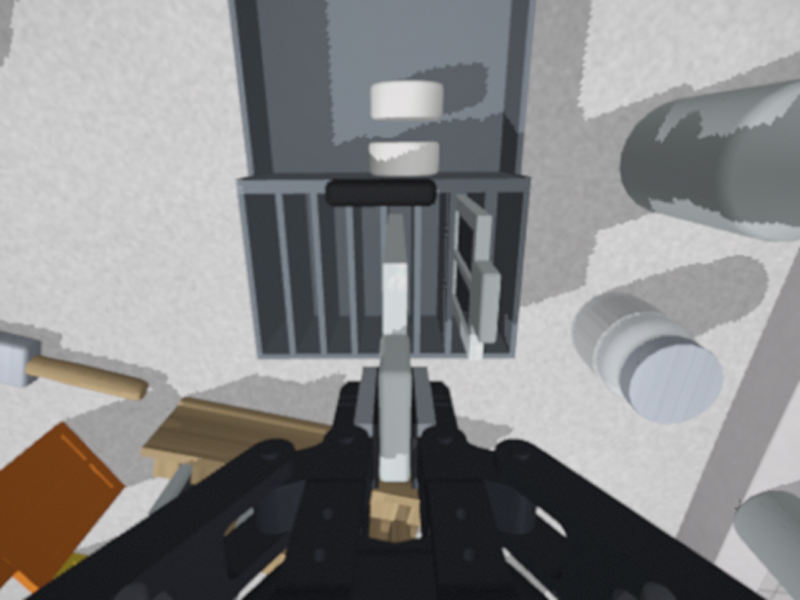

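The first filter stands upright in slot 7 at (475,275), and the second hangs over slot 5. Next I'll check the alignment.

Emit:
servo_tool(
  increments=[
    [[0.4,0,0.1,0,0],[0.4,0,0.1,0,0]],
  ],
)

```text
t: 22.2
tool_pos: [0.5787, -0.0655, 0.2494]
tool_rot: [2.077, 2.353, 0.002]
contact_force: [0.2, 0.2, -0.8]
opening: 0.0094
grip_force: 33.5
```

Run:
```python
from h import *
p,y=now();print(p,y)
d=load('w9.npy');k=512/800
W=[pt(d,a*k,b*k,.08) for a,b in [(239,185),(529,185),(259,357),(514,356)]]
o,th=fitc(LC,W);print(o,th);s=cad(o,th,.011,-.065);print(s)
e=s-p[:2];a=np.radians(y);print('tool xy err cm',100*(e[0]*np.cos(a)+e[1]*np.sin(a)),100*(e[0]*np.sin(a)-e[1]*np.cos(a)))
```

```text
[ 0.57874489 -0.06553963  0.24941908] 97.1236453032068
resid mm [[1.7, -1.1], [-1.5, -2.3], [1.3, 1.7], [-1.5, 1.7]]
[ 0.55938457 -0.00284732] 7.472328775885929
[ 0.57874423 -0.06586481]
tool xy err cm -0.032258653096131074 -0.004097439537089386
```

Emit:
servo_tool(
  increments=[
    [[0.4,0,0,3,0],[0.4,0,0,6,0],[0.4,0,0,8.5,0],[0.4,0,0,10,0],[0.4,0,0,11,0]],
  ],
)

```text
t: 22.7
tool_pos: [0.5781, -0.065, 0.1373]
tool_rot: [2.079, 2.355, 0.001]
contact_force: [-4.9, 4.4, 41.9]
opening: 0.0094
grip_force: 41.3
```

Emit:
servo_tool(
  increments=[
    [[0.4,0,0,0,0],[0.4,0,0,0,0],[2.2,0,0,0,0],[2.2,0,0,0,0],[2.2,0,0,-2,0]],
  ],
)

```text
t: 23.2
tool_pos: [0.5759, -0.0645, 0.1547]
tool_rot: [-2.075, -2.352, 0.004]
contact_force: [0.6, 0.1, 0.5]
opening: 0.0219
grip_force: 0.0
```

Emit:
servo_tool(
  increments=[
    [[2.2,0,0,-4,0],[2.2,0,0,-8,0],[2.2,0,0,-10,0]],
  ],
)

```text
t: 23.5
tool_pos: [0.5793, -0.0653, 0.2624]
tool_rot: [2.074, 2.351, 0.005]
contact_force: [0.6, -0.1, -0.2]
opening: 0.0221
grip_force: 0.0
```

Run:
```python
from h import *
p,y=now();print(p,y,ctrl.get_obs()['contact_force'])
B=(.4822,-.2962)
rows((.5785,-.0655,.26),97.2,[(*B,.26,83.7),(*B,.143,83.7,.045)])
rows((*B,.29),83.7,[(.5348,-.071,.29,97.2)])
```

```text
[ 0.57931095 -0.0652695   0.262364  ] 97.15937677876934 [ 0.57532327 -0.0532307  -0.23775586]
[[np.float64(-3.6), np.float64(-2.1), np.float64(-0.0), 2.2], [np.float64(-7.2), np.float64(-4.1), np.float64(-0.0), 4.5], [np.float64(-10.8), np.float64(-6.2), np.float64(-0.0), 6.8], [np.float64(-14.5), np.float64(-8.3), np.float64(-0.0), 9.0], [np.float64(-18.1), np.float64(-10.4), np.float64(-0.0), 11.2]]
[[np.float64(-3.9), np.float64(-1.3), np.float64(-0.0), 2.3], [np.float64(-3.9), np.float64(-1.3), np.float64(3.9), 2.3], [np.float64(-3.9), np.float64(-1.3), np.float64(7.8), 2.3], [np.float64(-3.9), np.float64(-1.3), np.float64(11.7), 2.3]]
end [ 0.4823 -0.2961  0.143 ] 83.7
[[np.float64(3.8), np.float64(0.5), np.float64(-0.0), -2.2], [np.float64(7.7), np.float64(0.9), np.float64(-0.0), -4.5], [np.float64(11.5), np.float64(1.4), np.float64(-0.0), -6.8], [np.float64(15.3), np.float64(1.8), np.float64(-0.0), -9.0], [np.float64(19.1), np.float64(2.3), np.float64(-0.0), -11.2]]
[[np.float64(3.7), np.float64(1.2), np.float64(-0.0), -2.3]]
end [ 0.5348 -0.071   0.29  ] 97.2
```

Emit:
servo_tool(
  increments=[
    [[3,-3.6,-2.1,0,2.2],[3,-7.2,-4.1,0,4.5],[3,-10.8,-6.2,0,6.8],[3,-14.5,-8.3,0,9],[3,-18.1,-10.4,0,11.2]],
  ],
)

```text
t: 24.0
tool_pos: [0.4965, -0.2589, 0.2579]
tool_rot: [2.299, 2.139, 0.0]
contact_force: [0.3, 0.1, -0.7]
opening: 0.0298
grip_force: 0.0
```

Emit:
servo_tool(
  increments=[
    [[3,-3.9,-1.3,0,2.3],[3,-3.9,-1.3,0,2.3],[3,-3.9,-1.3,4,2.3],[3,-3.9,-1.3,8.5,2.3],[3,-3.9,-1.3,11.7,2.3]],
  ],
)

```text
t: 24.5
tool_pos: [0.4809, -0.2943, 0.1379]
tool_rot: [-2.339, -2.094, -0.0]
contact_force: [-1.1, -0.7, -0.4]
opening: 0.0298
grip_force: 0.0
```

Emit:
servo_tool(
  increments=[
    [[3,0,0,0,0],[0.4,0,0,0,0],[0.4,0,0,0,0],[0.4,0,0,0,0],[0.4,0,0,0,0]],
  ],
)

```text
t: 25.0
tool_pos: [0.4824, -0.2961, 0.1424]
tool_rot: [2.338, 2.093, 0.001]
contact_force: [-0.2, -0.3, 6.6]
opening: 0.0094
grip_force: 35.1
```

Emit:
servo_tool(
  increments=[
    [[0.4,0,0,-2,0],[0.4,0,0,-5,0],[0.4,0,0,-8.5,0],[0.4,0,0,-12,0],[0.4,0,0,-15,0]],
  ],
)

```text
t: 25.5
tool_pos: [0.4818, -0.2957, 0.2935]
tool_rot: [2.339, 2.093, 0.001]
contact_force: [-0.1, -0.2, -0.1]
opening: 0.0093
grip_force: 33.7
```

Emit:
servo_tool(
  increments=[
    [[0.4,3.8,0.5,0,-2.2],[0.4,7.7,0.9,0,-4.5],[0.4,11.5,1.4,0,-6.8],[0.4,15.3,1.8,0,-9],[0.4,19.1,2.3,0,-11.2]],
  ],
)

```text
t: 26.0
tool_pos: [0.5257, -0.1068, 0.2914]
tool_rot: [2.123, 2.314, 0.001]
contact_force: [-0.3, -0.2, -0.9]
opening: 0.0095
grip_force: 33.6
```

Emit:
servo_tool(
  increments=[
    [[0.4,3.7,1.2,0,-2.3],[0.4,3.7,1.2,0,-2.3],[0.4,3.7,1.2,2,-2.3],[0.4,3.7,1.2,4,-2.3],[0.4,3.7,1.2,4,-2.3]],
  ],
)

```text
t: 26.5
tool_pos: [0.5327, -0.0704, 0.2475]
tool_rot: [-2.076, -2.352, 0.004]
contact_force: [-0.9, -0.0, -0.5]
opening: 0.0092
grip_force: 33.6
```

Emit:
servo_tool(
  increments=[
    [[0.4,0,0,0,0],[0.4,0,0,0,0]],
  ],
)

```text
t: 26.7
tool_pos: [0.5349, -0.0709, 0.252]
tool_rot: [2.078, 2.353, 0.002]
contact_force: [0.0, -0.1, 0.1]
opening: 0.0096
grip_force: 33.6
```

Run:
```python
from h import *
p,y=now();print(p,y,ctrl.get_obs()['opening'])
d=shot('wrist');save(d,'w10.npy')
cv2.imwrite('pics/w10.png',cv2.resize(d['img'][:,:,::-1],(800,600),interpolation=cv2.INTER_CUBIC))
k=.64
o,th=np.array([.5593,-.0024]),7.3
for l in LC: print(px(d,[*cad(o,th,*l),.08])/k)
```

```text
[ 0.5348675  -0.07091066  0.25199271] 97.11805136858018 0.009636115906499909
[301.22860541 178.88531936]
[590.0387479  177.79778754]
[313.1286706  351.59589088]
[565.90377237 351.03382411]
```

View pics/w10.png

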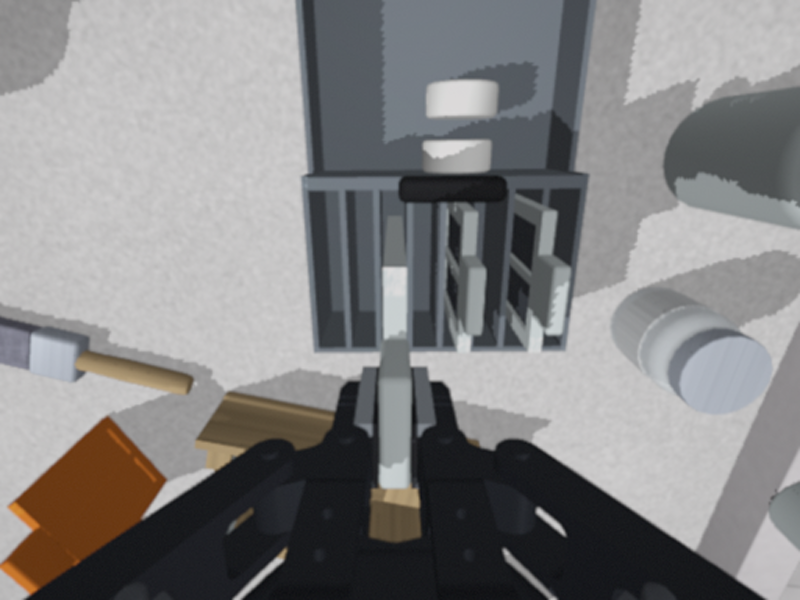

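The two filters stand at (463,290) and (545,285), and the third hangs over slot 3. The caddy corners match the predicted pixels, so it has not been knocked.

Emit:
servo_tool(
  increments=[
    [[0.4,0,0,3,0],[0.4,0,0,6,0],[0.4,0,0,8.5,0],[0.4,0,0,10.2,0],[0.4,0,0,11.1,0]],
  ],
)

```text
t: 27.25
tool_pos: [0.5339, -0.0704, 0.1383]
tool_rot: [-2.078, -2.355, 0.001]
contact_force: [0.4, 1.0, -0.2]
opening: 0.0094
grip_force: 33.6
```

Emit:
servo_tool(
  increments=[
    [[0.4,0,0,0.2,0],[0.4,0,0,0.2,0],[2.2,0,0,0.2,0],[2.2,0,0,0.2,0],[2.2,0,0,-2,0]],
  ],
)

```text
t: 27.75
tool_pos: [0.5326, -0.0698, 0.1572]
tool_rot: [-2.076, -2.352, 0.003]
contact_force: [-0.5, 1.5, 0.1]
opening: 0.022
grip_force: 0.0
```

Emit:
servo_tool(
  increments=[
    [[2.2,0,0,-4,0],[2.2,0,0,-8,0],[2.2,0,0,-10,0]],
  ],
)

```text
t: 28.05
tool_pos: [0.5359, -0.0707, 0.2649]
tool_rot: [2.074, 2.351, 0.005]
contact_force: [0.6, -0.0, 1.2]
opening: 0.022
grip_force: 0.0
```

Run:
```python
from h import *
p,y=now();print(p,y,ctrl.get_obs()['contact_force'])
A=(.4224,-.2901)
rows((.5349,-.0709,.26),97.2,[(*A,.26,83.7),(*A,.143,83.7,.045)])
rows((*A,.29),83.7,[(.4911,-.0765,.29,97.2)])
```

```text
[ 0.53593156 -0.07068485  0.26487269] 97.16271000782093 [ 0.61499175 -0.01768767  1.17871836]
[[np.float64(-3.4), np.float64(-2.3), np.float64(-0.0), 2.2], [np.float64(-6.8), np.float64(-4.6), np.float64(-0.0), 4.5], [np.float64(-10.2), np.float64(-7.0), np.float64(-0.0), 6.8], [np.float64(-13.6), np.float64(-9.3), np.float64(-0.0), 9.0], [np.float64(-16.9), np.float64(-11.6), np.float64(-0.0), 11.2]]
[[np.float64(-3.8), np.float64(-1.6), np.float64(-0.0), 2.3], [np.float64(-3.8), np.float64(-1.6), np.float64(3.9), 2.3], [np.float64(-3.8), np.float64(-1.6), np.float64(7.8), 2.3], [np.float64(-3.8), np.float64(-1.6), np.float64(11.7), 2.3]]
end [ 0.4224 -0.2899  0.143 ] 83.7
[[np.float64(4.4), np.float64(0.9), np.float64(-0.0), -2.7], [np.float64(8.8), np.float64(1.8), np.float64(-0.0), -5.4], [np.float64(13.2), np.float64(2.7), np.float64(-0.0), -8.1], [np.float64(17.6), np.float64(3.6), np.float64(-0.0), -10.8], [np.float64(22.0), np.float64(4.5), np.float64(-0.0), -13.5]]
end [ 0.4913 -0.0764  0.29  ] 97.2
```

Emit:
servo_tool(
  increments=[
    [[3,-3.4,-2.3,0,2.2],[3,-6.8,-4.6,0,4.5],[3,-10.2,-7,0,6.8],[3,-13.6,-9.3,0,9],[3,-16.9,-11.6,0,11.2]],
  ],
)

```text
t: 28.55
tool_pos: [0.4396, -0.2539, 0.2605]
tool_rot: [2.298, 2.139, 0.001]
contact_force: [0.6, -0.2, 0.5]
opening: 0.0303
grip_force: 0.0
```

Emit:
servo_tool(
  increments=[
    [[3,-3.8,-1.6,0,2.3],[3,-3.8,-1.6,0,2.3],[3,-3.8,-1.6,4,2.3],[3,-3.8,-1.6,8.5,2.3],[3,-3.8,-1.6,11.9,2.3]],
  ],
)

```text
t: 29.05
tool_pos: [0.4215, -0.2884, 0.1388]
tool_rot: [-2.34, -2.096, -0.001]
contact_force: [0.6, -0.5, -0.5]
opening: 0.0302
grip_force: 0.0
```

Emit:
servo_tool(
  increments=[
    [[3,0,0,0,0],[0.4,0,0,0,0],[0.4,0,0,0,0],[0.4,0,0,0,0],[0.4,0,0,0,0]],
  ],
)

```text
t: 29.55
tool_pos: [0.4227, -0.2901, 0.1427]
tool_rot: [2.338, 2.093, 0.001]
contact_force: [0.7, 0.0, 4.2]
opening: 0.0093
grip_force: 34.4
```

Emit:
servo_tool(
  increments=[
    [[0.4,0,0,-2,0],[0.4,0,0,-5,0],[0.4,0,0,-8.5,0],[0.4,0,0,-12,0],[0.4,0,0,-15,0]],
  ],
)

```text
t: 30.05
tool_pos: [0.4219, -0.2894, 0.2934]
tool_rot: [2.339, 2.093, 0.001]
contact_force: [-0.8, -0.6, -1.1]
opening: 0.0095
grip_force: 33.6
```

Emit:
servo_tool(
  increments=[
    [[0.4,4.4,0.9,0,-2.7],[0.4,8.8,1.8,0,-5.4],[0.4,13.2,2.7,0,-8.1],[0.4,17.6,3.6,0,-10.8],[0.4,22,4.5,0,-13.5]],
  ],
)

```text
t: 30.55
tool_pos: [0.491, -0.0738, 0.2914]
tool_rot: [2.075, 2.356, 0.001]
contact_force: [1.2, -0.1, 0.5]
opening: 0.0092
grip_force: 33.6
```

Emit:
servo_tool(
  increments=[
    [[0.4,0,0,0,0],[0.4,0,0,2,0],[0.4,0,0,4,0],[0.4,0,0,4,0],[0.4,0,0,4,0]],
  ],
)

```text
t: 31.05
tool_pos: [0.4905, -0.076, 0.2508]
tool_rot: [2.079, 2.355, -0.0]
contact_force: [0.4, -1.3, -0.6]
opening: 0.0097
grip_force: 33.6
```

Run:
```python
from h import *
p,y=now();print(p,y,ctrl.get_obs()['opening'])
d=shot('wrist');save(d,'w11.npy');e=load('w10.npy')
# caddy corner check: warp-free: match patch of partition right end & handle via predicted shift
o,th=np.array([.5593,-.0024]),7.3
g=lambda i:cv2.cvtColor(i['img'],cv2.COLOR_RGB2GRAY).astype(np.float32)
for l,z in [((0,-.005),.118),((-.092,-.003),.08),((-.092,-.125),.08)]:
    P=[*cad(o,th,*l),z];a=px(e,P);b=px(d,P);ai=a.round().astype(int);bi=b.round().astype(int)
    h=14;t=g(e)[ai[1]-h:ai[1]+h,ai[0]-h-6:ai[0]+h+6];s=g(d)[bi[1]-h-15:bi[1]+h+15,bi[0]-h-21:bi[0]+h+21]
    _,v,_,m=cv2.minMaxLoc(cv2.matchTemplate(s,t,cv2.TM_CCOEFF_NORMED));print(b,np.array(m)-15,v)
```

```text
[ 0.49050245 -0.07604406  0.25076687] 97.1074785775439 0.009722518435486481
[341.53274908 120.83733204] [-8  0] 0.9675695896148682
[237.92003495 115.27947561] [-2  0] 0.9667930006980896
[239.94114768 225.92648445] [15 -3] 0.5563315153121948
```

Run:
```python
from h import *
for n in('w9','w10','w11'):
    d=load(n+'.npy');b=px(d,[*cad(np.array([.5593,-.0024]),7.3,0,-.005),.124]).astype(int)
    g=d['img'].max(2)[b[1]-14:b[1]+14,b[0]-55:b[0]+55]
    k,l,s,c=cv2.connectedComponentsWithStats((g<32).astype(np.uint8))
    i=1+s[1:,4].argmax();bx=s[i];print(n,bx,c[i]);u=c[i]+[b[0]-55,b[1]-14];print(pt(d,*u,.12))
```

```text
w9 [ 24   6  65   8 146] [60.73287671  7.16438356]
[ 0.56374335 -0.00148707  0.12      ]
w10 [ 22   7  67  17 571] [65.4150613  14.21891419]
[ 0.56891052 -0.00608811  0.12      ]
w11 [  17    6   72   18 1105] [52.5638009  14.29321267]
[ 0.55856892 -0.00771637  0.12      ]
```

Emit:
servo_tool(
  increments=[
    [[0.4,0,0,3,0],[0.4,0,0,6,0],[0.4,0,0,8.5,0],[0.4,0,0,10.2,0],[0.4,0,0,11.1,0]],
  ],
)

```text
t: 31.6
tool_pos: [0.4906, -0.0759, 0.139]
tool_rot: [-2.079, -2.355, 0.0]
contact_force: [-0.8, -0.4, -1.3]
opening: 0.0094
grip_force: 33.6
```

Emit:
servo_tool(
  increments=[
    [[0.4,0,0,0.2,0],[0.4,0,0,0.2,0],[2.2,0,0,0.2,0],[2.2,0,0,0.2,0],[2.2,0,0,-2,0]],
  ],
)

```text
t: 32.1
tool_pos: [0.489, -0.075, 0.1573]
tool_rot: [-2.075, -2.352, 0.003]
contact_force: [-0.6, 0.2, -0.4]
opening: 0.0223
grip_force: 0.0
```

Emit:
servo_tool(
  increments=[
    [[2.2,0,0,-4,0],[2.2,0,0,-8,0],[2.2,0,0,-12,0],[2.2,-5,0,-14,0],[2.2,-9,0,-14,0]],
  ],
)

```text
t: 32.6
tool_pos: [0.5038, -0.166, 0.3055]
tool_rot: [2.069, 2.351, 0.004]
contact_force: [0.5, -0.3, 0.5]
opening: 0.0219
grip_force: 0.0
```

Emit:
servo_tool(
  increments=[
    [[2.2,-4,0,0,0],[2.2,-8,0,0,0],[2.2,-12,0,0,0],[2.2,-15,0,0,0],[2.2,-15,0,0,0]],
  ],
)

```text
t: 33.1
tool_pos: [0.5204, -0.317, 0.2996]
tool_rot: [2.082, 2.351, -0.001]
contact_force: [0.3, 1.0, 0.1]
opening: 0.0223
grip_force: 0.0
```

Run:
```python
from h import *
print(now(),ctrl.get_obs()['t'])
s=shot('scene');save(s,'s12.npy');t=shot('top');save(t,'t12.npy')
a=cv2.resize(s['img'][100:290,170:370,::-1],None,fx=2.3,fy=2.3,interpolation=cv2.INTER_CUBIC)
b=cv2.resize(t['img'][140:270,120:370,::-1],None,fx=1.35,fy=1.35,interpolation=cv2.INTER_CUBIC)
im=np.zeros((440,800,3),np.uint8);im[:a.shape[0],:a.shape[1]]=a[:440];im[:b.shape[0],462:462+b.shape[1]]=b
cv2.imwrite('pics/v12.png',np.clip(im*1.4,0,255).astype(np.uint8))
```

```text
(array([ 0.52037315, -0.3169888 ,  0.29960764]), np.float64(96.94017046198567)) 33.1
```

View pics/v12.png

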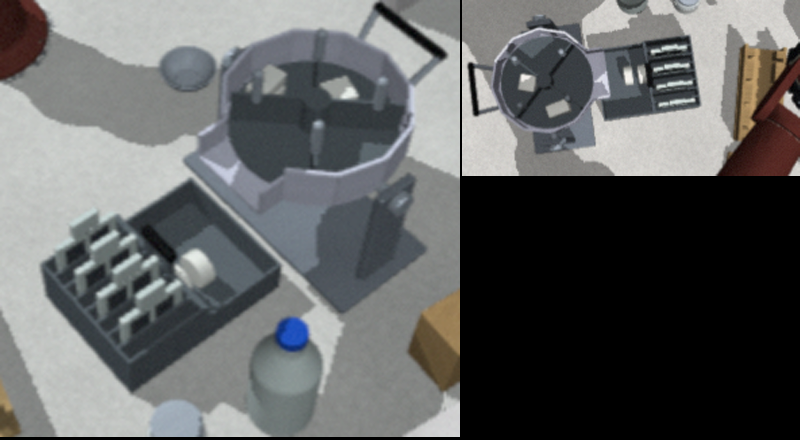

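All four filters stand upright in the slotted half (about (85,240) to (145,315)). The discs are in the bay at (195,268), the bars and block are in the level carousel, and the rack is empty. I'm handing it in.

```bash
python3 -c "
from station import ctrl
print(ctrl.finish_job())"
```

```text
the job is handed in; nothing more can be done
None
```

I handed the job in at about 33 s: both discs are in the caddy bay, the carousel is level with the soap bars and block still in it, and all four filters stand upright in the caddy slots. The hand-in returned no verdict.

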